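Nest the measuring cups on their hook

TASK

Put the three steel measuring cups away on their stand, largest first, then the middle one, then the smallest: thread the eye of each handle over the hook and slide the cup down, handle in line with the base, until it stands flat, each smaller cup inside the one before. The hook does not stand exactly where it should, so feel for it and ease each eye round the bend without forcing it, keep hold of each cup until it is standing, and leave the other things on the worktop where they are.

Things in the scene. Friction and masses are not known exactly. Their poses are not given: they have to be found in the camera images.
- stand: Fixed stand: dark walnut base 240 x 110 x 14 mm carrying an upright steel hook. Origin: centre of the base's underside; x runs along the base from the hook to the round cork inlay, z up. The cups stand on the inlay (centre x = +50 mm, flush with the base's top at z = 14 mm), handles over the hook. The hook's foot flange is 30 mm wide, with its collar 11 mm high.
- hook_foot (a point): NOMINAL foot of the hook, on the base's top at x = -85 mm; axes as the stand. The real hook, rigid and plumb, stands up to 6 mm off in x and up to 6 mm off in y, constant through a run; nothing reports how far. Its rod is round, 8 mm thick: straight up for 104 mm, then a bend of 22 mm radius back to -x (away from the cups) to 28 degrees from plumb, then 14 mm on to its ball end.
- hook_tip (a point): NOMINAL centre of the ball (10 mm across) that ends the hook, 126.7 mm above hook_foot and 9.1 mm behind it (towards the stand's -x); the real one is off by the same unknown up to 6 mm in x and y as the foot. The hook tops out 146 mm above the worktop. Axes as the stand.
- cup_large: The largest, lowest of three steel measuring cups: 86 mm wide, 38 mm high, walls 2.5, floor 3 mm. Origin: centre of underside; z up; handle to its own -x: a level strip 14 x 4 mm, top flush with the rim, free from 43 to 121 mm from the axis. Home, it stands on the cork, origin at stand z = 14 mm.
- cup_large_eye (a point): Centre of the eye at the end of that cup's handle: a round hole 12 mm across with a rolled edge (4.5 mm thick, rounded to 2.25 mm) in the handle's round flat end, 28 mm across; 135 mm from the cup's axis, 36 mm above its underside.
- cup_middle: The middle of three steel measuring cups: 66 mm wide, 51 mm high, walls 2.5, floor 3 mm. Origin: centre of underside; z up; handle to its own -x: a level strip 14 x 4 mm, top flush with the rim, free from 33 to 121 mm from the axis. Home, it stands on the largest cup's floor, origin at stand z = 17 mm. Handle then 12 mm clear above the next: tips at most 10 mm under it.
- cup_middle_eye (a point): Centre of the eye at the end of that cup's handle: a round hole 12 mm across with a rolled edge (4.5 mm thick, rounded to 2.25 mm) in the handle's round flat end, 28 mm across; 135 mm from the cup's axis, 49 mm above its underside.
- cup_small: The smallest, tallest of three steel measuring cups: 46 mm wide, 64 mm high, walls 2.5, floor 3 mm. Origin: centre of underside; z up; handle to its own -x: a level strip 14 x 4 mm, top flush with the rim, free from 23 to 121 mm from the axis. Home, it stands on the middle cup's floor, origin at stand z = 20 mm. Handle then 12 mm clear above the next: tips at most 10 mm under it.
- cup_small_eye (a point): Centre of the eye at the end of that cup's handle: a round hole 12 mm across with a rolled edge (4.5 mm thick, rounded to 2.25 mm) in the handle's round flat end, 28 mm across; 135 mm from the cup's axis, 62 mm above its underside.
- herb_jar: Bystander: glass jar of dried herb with a grey lid, 68 x 100 mm high, origin at the centre of its underside.
- spice_bottle: Bystander: small spice bottle with a red cap, 44 x 108 mm high, origin at the centre of its underside.
- timer: Bystander: round kitchen timer, white over dark blue, 66 x 46 mm high, origin at the centre of its underside.

How it is judged:
By the outcome, as a careful person would: the job done as asked, in the order asked, and still so for the second after the job is handed in, with the robot touching nothing.
It also fails if it takes over 72 s, if anything falls off the work surface, if the arm or the gripper's body presses on something with over 40 N, if the wrist force passes 120 N, or if a joint passes its speed limit or range.

ROBOT

A 6-joint arm with a two-finger parallel gripper is mounted at the origin on a cart in front of the work surface, level with it; the furniture and walls round the work are solid. World frame = base frame: x ahead of the robot, y to its left, z up, the work surface at z = 0. Lengths are in m, angles in rad, forces in N, time in s.
With the tool pointing down it reaches from about 0.325 to 1 m from the base axis. Payload 5.1 kg.
Tool frame: the origin (TCP) lies at the very end of the fingers, on their centre line; the grasp point (between the pads) lies 19 mm behind it (grasp_offset is the distance from the TCP to the grasp point, in m); z points along the fingers, y is the line along which they close (so a half turn about z gives the same grasp; the last joint's range is limited). The gripper opens to 85 mm and grips with 20 to 120 N. Pads are 22 mm wide; open, the fingers measure 114 mm over their backs; the gripper's body (76 mm by 85 mm) begins 54 mm behind the grasp point. The pads swing forward as they close: fully open they stand 13 mm farther back than shut.
Start: joints at [-1.332, 0.124, 1.65, -0, 1.367, -0.083], TCP at [0.206, -0.617, 0.231] pointing down, gripper open.
Joint ranges: [-2.61, 2.61], [-1.02, 2.33], [0.03, 2.71], [-1.35, 4.49], [0.32, 2.68], [-2.91, 2.91]. Speed limits (rad/s): [2.57, 2.57, 3.14, 3.14, 3.14, 3.14].

INTERFACE

Orientations are given as a unit quaternion [w, x, y, z].
In Python, from workcell import get_obs, capture, camera_params, job_done, grasp_offset gives the robot as it stands.
- The arm moves only by the tool move_arm, never from a script. Its argument "increments" is a list of rows, each an object with "xyz": the shift along the tool's x, y, z in units of 0.2 m (1.0 is 0.2 m), a list of three; "twist": the turn, a rotation vector about the tool's x, y, z in units of 360 degrees (1.0 is 360 degrees), a list of three; "claw": the opening, from 0 (shut) to 1 (fully open). In form: [{"xyz": [x, y, z], "twist": [wx, wy, wz], "claw": claw}, ...]. A call has exactly 10 rows; each row shifts and turns the commanded pose from where the row before left it, along the tool's axes as they then stand; what a row does not reach is not made up. A row lasts 1/12 s, in which the tool goes at most 41.7 mm and 7.16 degrees, less where a joint would pass 70% of its speed; a pose out of reach is approached as far as the arm can. A call with a number of a shift or a turn outside -1 to 1 is refused whole. A call with a gripper value outside its range is refused whole. The fingers move at their own pace and stop on an object; "force" is the grip in N (left out, the last holds). Time passes only in rows, so rows that do not move let the fingers close, or fill a call up. It gives the time, the measured TCP pose, the force, the opening and the grip force at its end, in the units of the state.
- get_obs(): the state, without advancing time (a new reading comes with each control period).
- capture(name): name is "scene" or "top" or "wrist"; returns (picture, depth): 400x640x3 uint8, red, green, blue; 400x640 float32, m along the optical axis (not along the pixel's ray), 0 where there is no reading.
- camera_params(name): a dict with "intrinsics" (3x3 intrinsics, pixels), "distortion" ([k1, k2, p1, p2, k3] as OpenCV has them; the pictures are not rectified), "world_from_camera" (4x4, takes a point from camera to world coordinates). Camera axes: x right, y up, looking along -z (the intrinsics and any distortion apply to the point x, -y, -z); pixel columns grow to the right and rows downward; lengths in m; the calibration is good to about 2 mm. A picture is of the moment at which its call begins: read the wrist's pose just before it. camera_params takes no time and is no camera call; for the wrist camera it gives the pose at the moment of the call.
- job_done(): hands the job in; it is judged then, once.
The state is a dict: "time": time; "q": joint angles; "qd": joint speeds; "joint_torque": joint torques, N m; "eef_pos": TCP position; "ee_rot": TCP orientation; "force": force on the tool from outside, world axes, zero at the start; "torque": the same for the moment, N m; "grip_width": opening from 0.0 (shut) to 1.0 (fully open); "grasp_force": force on a finger pad.
Only numpy, scipy, OpenCV 4.12 (cv2) and the standard library are available. Lean on these libraries where they do the work, as an engineer would, in place of code of your own. Each camera call takes 0.05 s, during which the arm holds its last target. There are 200 camera calls.

## Working session

There is one attempt and no reset: what is moved stays moved. The work goes in short steps, Python scripts to look and compute and a tool call to move; the robot and the scene stay as the last step left them, time stands still between calls to the robot, and variables do not carry over. Pictures are saved under pics/ and viewed, at most 10 in all, crops included, and the job is handed in when it is done.

Besides the shell and the picture viewer there is one more tool, called after "Call:" by a JSON object that holds its "op" and its "data". move_arm: Moves the arm, as the interface text tells. Shifts and turns lie within -1 to 1; 1 stands for 0.2 m of shift or 360 degrees of turn. Its arguments: {"type":"object","properties":{"increments":{"type":"array"},"force":{"type":"number"}},"required":["increments"]}

```bash
mkdir -p pics; ls; cat > h.py <<'E'
import numpy as np, cv2
from workcell import get_obs, capture, camera_params, job_done, grasp_offset
E
python3 - <<'E'
from h import *
np.set_printoptions(precision=4,suppress=True)
o=get_obs();print(o, grasp_offset)
for n in("scene","top"):
    im,d=capture(n);p=camera_params(n)
    np.savez(f"pics/{n}0.npz",im=im,d=d,**p)
    cv2.imwrite(f"pics/{n}0.png",im[:,:,::-1]);print(n,p)
E
```

```text
pics
{'time': 0.0, 'q': array([-1.3316,  0.1245,  1.6516, -0.    ,  1.3675, -0.0826]), 'qd': array([-0.0007, -0.0008,  0.0007, -0.0011, -0.0004, -0.0001]), 'joint_torque': array([  0.0016, -42.361 , -36.5455,   0.0001,   0.0069,  -0.    ]), 'eef_pos': array([ 0.2054, -0.616 ,  0.2301]), 'ee_rot': array([-0.001 ,  0.9871,  0.1602, -0.0001]), 'force': array([0.2797, 0.2695, 0.0499]), 'torque': array([0.0239, 0.0518, 0.0241]), 'grasp_force': 0.0, 'grip_width': 1.0006371480088345} 0.0187
scene {'intrinsics': array([[390.8361,   0.    , 315.9637],
       [  0.    , 390.8361, 201.4442],
       [  0.    ,   0.    ,   1.    ]]), 'distortion': array([-0.0135,  0.    ,  0.    ,  0.    ,  0.    ]), 'world_from_camera': array([[-0.5675,  0.5677, -0.5964, -0.2123],
       [-0.8234, -0.3965,  0.406 ,  0.5538],
       [-0.006 ,  0.7214,  0.6924,  1.0245],
       [ 0.    ,  0.    ,  0.    ,  1.    ]])}
top {'intrinsics': array([[406.4665,   0.    , 324.0188],
       [  0.    , 406.4665, 205.7844],
       [  0.    ,   0.    ,   1.    ]]), 'distortion': array([-0.0154,  0.    ,  0.    ,  0.    ,  0.    ]), 'world_from_camera': array([[ 0.0066,  0.9967, -0.0804,  0.4324],
       [-0.9998,  0.0079,  0.0161,  0.0631],
       [ 0.0167,  0.0803,  0.9966,  1.3996],
       [ 0.    ,  0.    ,  0.    ,  1.    ]])}
```

View pics/top0.png

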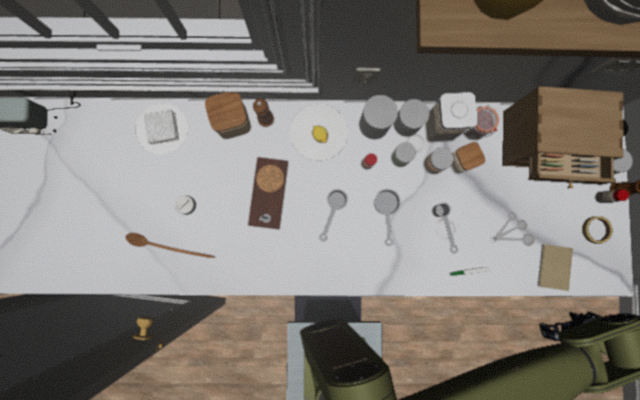

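View pics/scene0.png

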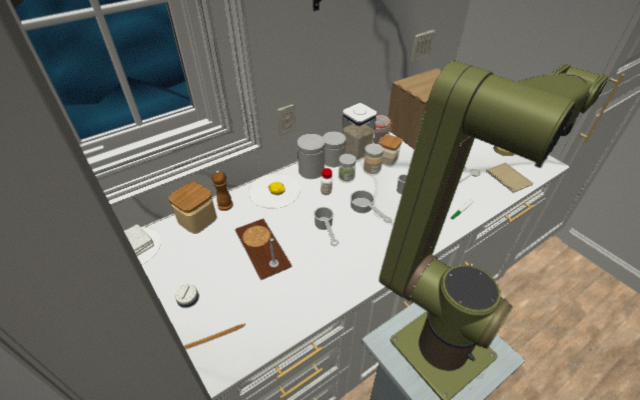

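The top view shows the large cup's bowl at (386,203), the middle at (337,200) and the small at (441,210). All eyes point toward the robot (bottom). The stand is at (268,192), with the cork at (270,178) and the hook near (265,218). Next I'll measure these.

```bash
cat >> h.py <<'E'
def rays(p,uv):
    n=cv2.undistortPoints(np.float64(uv).reshape(-1,1,2),p['intrinsics'],p['distortion'])[:,0]
    W=p['world_from_camera']; d=np.c_[n[:,0],-n[:,1],-np.ones(len(n))]@W[:3,:3].T
    return W[:3,3],d          # d has unit optical depth
def onplane(p,uv,z):
    c,d=rays(p,uv); return c+d*((z-c[2])/d[:,2])[:,None]
def cloud(p,dep):
    h,w=dep.shape; u,v=np.meshgrid(np.arange(w),np.arange(h))
    c,d=rays(p,np.c_[u.ravel(),v.ravel()]); P=c+d*dep.reshape(-1,1)
    P[dep.ravel()==0]=np.nan; return P.reshape(h,w,3)
E
python3 - <<'E'
from h import *
np.set_printoptions(precision=4,suppress=True)
f=np.load("pics/top0.npz");p={k:f[k] for k in('intrinsics','distortion','world_from_camera')};im=f['im'];P=cloud(p,f['d'])
print("table z",np.nanmedian(P[240:280,220:300,2]), np.nanmedian(P[260:280,340:420,2]))
sub=(slice(150,262),slice(240,480))
z=P[...,2]
hz=np.clip(z[sub]*1000*2,0,255).astype(np.uint8)
a=cv2.resize(im[sub][:,:,::-1],None,fx=3.3,fy=2.6,interpolation=cv2.INTER_CUBIC)
b=cv2.resize(cv2.cvtColor(hz,cv2.COLOR_GRAY2BGR),None,fx=3.3,fy=2.6,interpolation=cv2.INTER_NEAREST)
cv2.imwrite("pics/c1.png",np.vstack([a,b]))
# base: dark walnut
hsv=cv2.cvtColor(im,cv2.COLOR_RGB2HSV)
m=np.zeros(z.shape,np.uint8);m[150:235,240:300]=(hsv[150:235,240:300,2]<110)|((hsv[150:235,240:300,1]>80));
c=max(cv2.findContours(m,0,2)[0],key=cv2.contourArea)
q=onplane(p,c[:,0],.014);r=cv2.minAreaRect(np.float32(q[:,:2]*1000));print("base",r)
cork=np.zeros_like(m);cork[150:235,240:300]=(hsv[150:235,240:300,2]>120)&(hsv[150:235,240:300,1]>70)
c=max(cv2.findContours(cork,0,2)[0],key=cv2.contourArea);q=onplane(p,c[:,0],.014);print("cork",cv2.minEnclosingCircle(np.float32(q[:,:2]*1000)),cv2.fitEllipse(np.float32(q[:,:2]*1000)))
m=((z>.015)&(z<.12)).astype(np.uint8);m[:185]=0;m[262:]=0;m[:,:295]=0;m[:,480:]=0
n,l,s,ce=cv2.connectedComponentsWithStats(m)
for i in range(1,n):
    if s[i,4]>15: 
        Q=P[l==i];print(s[i],ce[i],Q.min(0),Q.max(0),np.percentile(Q[:,2],90))
E
```

```text
table z 0.0010319258227744488 0.0003633144352546136
base ((588.0974731445312, 232.7724151611328), (104.94947052001953, 233.3113555908203), 83.29206848144531)
cork ((638.494873046875, 228.41104125976562), 47.453765869140625) ((638.4550170898438, 228.14402770996094), (89.41840362548828, 91.88611602783203), 38.566959381103516)
[320 189  28  52 265] [332.1057 213.1358] [ 0.4277 -0.0354  0.0156] [0.5984 0.054  0.0609] 0.05463926969548556
[375 188  25  58 284] [388.3239 215.338 ] [ 0.4123 -0.2132  0.0164] [ 0.6044 -0.1299  0.0448] 0.04165922333457521
[432 202  26  51 333] [445.9279 222.7748] [ 0.3908 -0.3991  0.016 ] [ 0.5561 -0.3288  0.073 ] 0.0666818529580612<stdin>:7: RuntimeWarning: invalid value encountered in cast
```

View pics/c1.png

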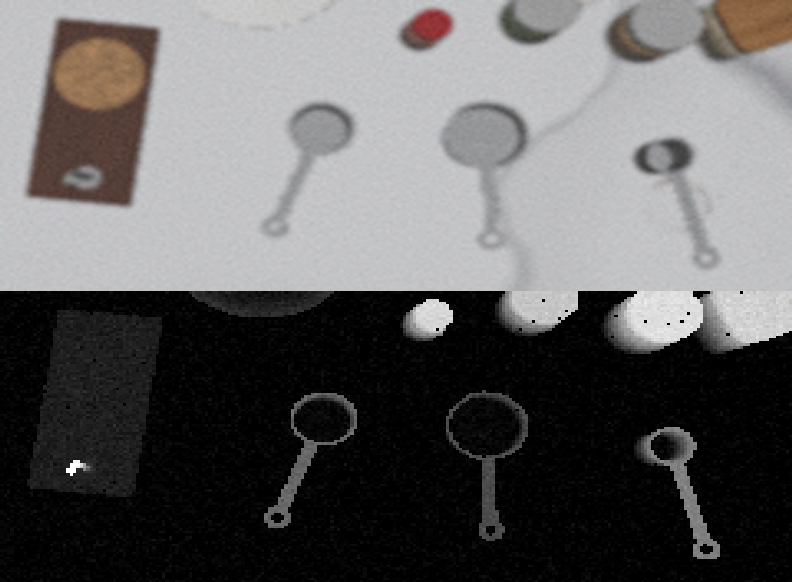

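The RGB and height crops show the three rims and eyes clearly. I'll fit each bowl and eye from the height map.

```bash
python3 - <<'E'
from h import *
np.set_printoptions(precision=4,suppress=True)
f=np.load("pics/top0.npz");p={k:f[k] for k in('intrinsics','distortion','world_from_camera')};P=cloud(p,f['d']);z=P[...,2]
for nm,rt,R,(u0,v0),eye in(("L",.038,.043,(387,203),(389,240)),("M",.051,.033,(338,200),(323,238)),("S",.064,.023,(441,210),(454,248))):
    v,u=np.mgrid[:400,:640]
    m=(abs(z-rt+.002)<.008)&(abs(u-u0)<32)&(v>185)&(v<255)
    uv=np.c_[u[m],v[m]];Q=onplane(p,uv,rt)[:,:2]
    c=onplane(p,[(u0,v0)],rt)[0,:2]; e=onplane(p,[eye],rt)[0,:2]
    for _ in range(40):
        d=np.linalg.norm(Q-c,axis=1); near=abs(d-R+.0012)<.007; T=Q[near&(((Q-c)@(e-c))/(d+1e-9)/np.linalg.norm(e-c)<.8)]
        A=np.c_[2*T,np.ones(len(T))];s=np.linalg.lstsq(A,(T**2).sum(1),rcond=None)[0];c=s[:2]
    H=Q[(d>R+.005)&(d<.155)]
    # handle axis by line through rim centre-ish
    mu=H.mean(0);w=np.linalg.svd(H-mu)[2][0];w*=np.sign(w@(mu-c))
    far=((H-c)@w).max()
    print(nm,"c",c*1e3,"r",1e3*np.sqrt(s[2]+c@c),len(T),"handle yaw",np.degrees(np.arctan2(-w[1],-w[0])),"c->mean yaw",np.degrees(np.arctan2(*(c-mu)[::-1])),"far",far*1e3)
E
python3 - <<'E'
from h import *
im,d=capture("wrist");p=camera_params("wrist");print(p,get_obs()['eef_pos'])
E
```

```text
L c [ 560.0709 -171.1288] r 40.58640509006954 91 handle yaw 2.2091931851436932 c->mean yaw 1.3859480318407857 far 147.7941320210392
M c [565.7195  -3.3022] r 32.141721717245574 63 handle yaw -19.97095541177511 c->mean yaw -20.014823114377776 far 148.11166070123937
S c [ 532.5223 -351.4167] r 22.09425763148716 62 handle yaw 14.53918895082014 c->mean yaw 14.814998914636826 far 147.57515629085057
{'intrinsics': array([[353.05117704,   0.        , 315.91638255],
       [  0.        , 353.05117704, 208.43062868],
       [  0.        ,   0.        ,   1.        ]]), 'distortion': array([-0.01982413,  0.        ,  0.        ,  0.        ,  0.        ]), 'world_from_camera': array([[ 3.15851022e-01,  9.11256513e-01,  2.64290939e-01,
         2.72074749e-01],
       [-9.48808281e-01,  3.03640192e-01,  8.69797594e-02,
        -5.94165844e-01],
       [-9.88479332e-04, -2.78234077e-01,  9.60512791e-01,
         3.72008104e-01],
       [ 0.00000000e+00,  0.00000000e+00,  0.00000000e+00,
         1.00000000e+00]])} [ 0.20544652 -0.61616942  0.23032603]
```

Call:
{"op": "move_arm", "data": {"increments": [{"xyz":[0.15,-0.117,0],"twist":[0,0,0],"claw":1},{"xyz":[0.15,-0.117,0],"twist":[0,0,0],"claw":1},{"xyz":[0.15,-0.117,0],"twist":[0,0,0],"claw":1},{"xyz":[0.15,-0.117,0],"twist":[0,0,0],"claw":1},{"xyz":[0.15,-0.117,0],"twist":[0,0,0],"claw":1},{"xyz":[0.15,-0.117,0],"twist":[0,0,0],"claw":1},{"xyz":[0.15,-0.117,0],"twist":[0,0,0],"claw":1},{"xyz":[0.15,-0.117,0],"twist":[0,0,0],"claw":1},{"xyz":[0.15,-0.117,0],"twist":[0,0,0],"claw":1},{"xyz":[0.15,-0.117,0],"twist":[0,0,0],"claw":1}]}}

```text
time: 0.98
eef_pos: [0.4166, -0.298, 0.2311]
ee_rot: [-0.0, 0.987, 0.16, 0.0]
force: [1.0, -1.2, 0.3]
grip_width: 0.998
grasp_force: 0.0
```

Call:
{"op": "move_arm", "data": {"increments": [{"xyz":[0.15,-0.117,0],"twist":[0,0,0],"claw":1},{"xyz":[0.15,-0.117,0],"twist":[0,0,0],"claw":1},{"xyz":[0.15,-0.117,0],"twist":[0,0,0],"claw":1},{"xyz":[0.15,-0.117,0],"twist":[0,0,0],"claw":1},{"xyz":[0,0,0],"twist":[0,0,-0.0197],"claw":1},{"xyz":[0,0,0],"twist":[0,0,-0.0197],"claw":1},{"xyz":[0,0,0],"twist":[0,0,-0.0197],"claw":1},{"xyz":[0,0,0],"twist":[0,0,-0.0197],"claw":1},{"xyz":[0,0,0],"twist":[0,0,-0.0197],"claw":1},{"xyz":[0,0,0],"twist":[0,0,-0.0197],"claw":1}]}}

```text
time: 1.82
eef_pos: [0.5002, -0.1728, 0.2309]
ee_rot: [-0.0, 0.86, 0.51, -0.0]
force: [0.3, 0.1, -0.7]
grip_width: 0.996
grasp_force: 0.0
```

Call:
{"op": "move_arm", "data": {"increments": [{"xyz":[0,0,0.03],"twist":[0,0,-0.0197],"claw":1},{"xyz":[0,0,0.03],"twist":[0,0,-0.0197],"claw":1},{"xyz":[0,0,0.03],"twist":[0,0,-0.0197],"claw":1},{"xyz":[0,0,0.03],"twist":[0,0,-0.0197],"claw":1},{"xyz":[0,0,0.03],"twist":[0,0,-0.0197],"claw":1},{"xyz":[0,0,0.03],"twist":[0,0,-0.0197],"claw":1},{"xyz":[0,0,0.03],"twist":[0,0,-0.0197],"claw":1},{"xyz":[0,0,0.03],"twist":[0,0,-0.0197],"claw":1},{"xyz":[0,0,0.03],"twist":[0,0,-0.0197],"claw":1},{"xyz":[0,0,0.03],"twist":[0,0,-0.0197],"claw":1}]}}

```text
time: 2.65
eef_pos: [0.5001, -0.1729, 0.1707]
ee_rot: [-0.0, 0.405, 0.914, -0.0]
force: [-0.5, -0.7, -0.3]
grip_width: 1.002
grasp_force: 0.0
```

Call:
{"op": "move_arm", "data": {"increments": [{"xyz":[0,0,0],"twist":[0,0,-0.0197],"claw":0.5},{"xyz":[0,0,0],"twist":[0,0,-0.0197],"claw":0.5},{"xyz":[0,0,0],"twist":[0,0,-0.0197],"claw":0.5},{"xyz":[0,0,0],"twist":[0,0,-0.0197],"claw":0.5},{"xyz":[0,0,0],"twist":[0,0,-0.0197],"claw":0.5},{"xyz":[0,0,0],"twist":[0,0,-0.0197],"claw":0.5},{"xyz":[0,0,0],"twist":[0,0,-0.0197],"claw":0.5},{"xyz":[0,0,0],"twist":[0,0,0],"claw":0.5},{"xyz":[0,0,0],"twist":[0,0,0],"claw":0.5},{"xyz":[0,0,0],"twist":[0,0,0],"claw":0.5}]}}

```text
time: 3.48
eef_pos: [0.5002, -0.173, 0.1711]
ee_rot: [-0.0, -0.012, 1.0, 0.0]
force: [-2.1, 0.0, 0.1]
grip_width: 0.499
grasp_force: 0.0
```

```bash
cat >> h.py <<'E'
def tool():
    o=get_obs();w,x,y,z=o['ee_rot']
    from scipy.spatial.transform import Rotation as Rn
    R=Rn.from_quat([x,y,z,w]).as_matrix();return o,R
def delta(pos,yaw=None):
    """mm shift in tool axes / row units to reach world pos (m), yaw deg change in twist units"""
    o,R=tool();y=np.degrees(np.arctan2(R[1,0],R[0,0]));s=R.T@(np.array(pos)-o['eef_pos'])
    print("t",round(o['time'],2),"pos",(o['eef_pos']*1e3).round(1),"yaw",round(y,2),"down",R[:,2].round(4),"F",o['force'].round(1),"grip",round(o['grip_width'],3),round(o['grasp_force'],1))
    print("units",(s/.2).round(4), "" if yaw is None else ("twz",round(-(((yaw-y+180)%360)-180)/360,4)))
E
python3 - <<'E'
from h import *
delta([.5001,-.173,.08],181.8)
im,d=capture("wrist");p=camera_params("wrist");np.savez("pics/w1.npz",im=im,d=d,**p);cv2.imwrite("pics/w1.png",im[:,:,::-1])
E
```

```text
t 3.48 pos [ 500.2 -173.   171.1] yaw -178.6 down [-3.e-04  1.e-04 -1.e+00] F [-2.1  0.   0.1] grip 0.499 0.0
units [ 6.000e-04 -2.000e-04  4.557e-01] ('twz', np.float64(-0.0011))
```

View pics/w1.png

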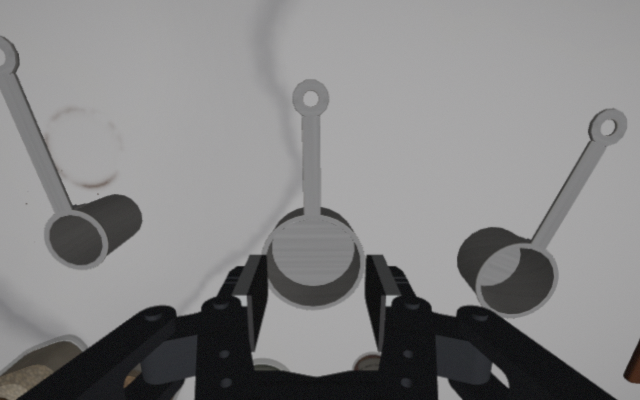

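The wrist view shows the large cup's eye at (310,98), its bowl at (313,257) and its handle between the fingers. The middle cup's eye is at (608,127).

```bash
python3 - <<'E'
from h import *
np.set_printoptions(precision=4,suppress=True)
f=np.load("pics/w1.npz");p={k:f[k] for k in('intrinsics','distortion','world_from_camera')}
hsv=f['im'].astype(int).sum(2)
print(onplane(p,[(310.5,98)],.037),onplane(p,[(311.5,150)],.038), onplane(p,[(608,127)],.05))
print("pred", np.array([560.07,-171.13])-135*np.array([np.cos(np.radians(1.8)),np.sin(np.radians(1.8))]), "M",np.array([565.7,-3.3])-135*np.array([np.cos(np.radians(20)),-np.sin(np.radians(20))]))
E
```

```text
[[ 0.4233 -0.1792  0.037 ]] [[ 0.4618 -0.1776  0.038 ]] [[0.4376 0.0404 0.05  ]]
pred [ 425.1366 -175.3705] M [438.8415  42.8727]
```

Call:
{"op": "move_arm", "data": {"increments": [{"xyz":[0,-0.01,0.09],"twist":[0,0,-0.0015],"claw":0.4},{"xyz":[0,0,0.09],"twist":[0,0,0],"claw":0.4},{"xyz":[0,0,0.09],"twist":[0,0,0],"claw":0.4},{"xyz":[0,0,0.09],"twist":[0,0,0],"claw":0.4},{"xyz":[0,0,0.09],"twist":[0,0,0],"claw":0.4},{"xyz":[0,0,0.09],"twist":[0,0,0],"claw":0.4},{"xyz":[0,0,0.09],"twist":[0,0,0],"claw":0.4},{"xyz":[0,0,0.09],"twist":[0,0,0],"claw":0.4},{"xyz":[0,0,0.025],"twist":[0,0,0],"claw":0.3},{"xyz":[0,0,0],"twist":[0,0,0],"claw":0.2}], "force": 80}}

```text
time: 4.37
eef_pos: [0.499, -0.1744, 0.0205]
ee_rot: [-0.002, -0.018, 1.0, 0.001]
force: [-0.4, 0.2, -0.2]
grip_width: 0.205
grasp_force: 0.0
```

Call:
{"op": "move_arm", "data": {"increments": [{"xyz":[0,0,0],"twist":[0,0,0],"claw":0},{"xyz":[0,0,0],"twist":[0,0,0],"claw":0},{"xyz":[0,0,0],"twist":[0,0,0],"claw":0},{"xyz":[0,0,0],"twist":[0,0,0],"claw":0},{"xyz":[0,0,0],"twist":[0,0,0],"claw":0},{"xyz":[0,0,0],"twist":[0,0,0],"claw":0},{"xyz":[0,0,0],"twist":[0,0,0],"claw":0},{"xyz":[0,0,-0.02],"twist":[0,0,0],"claw":0},{"xyz":[0,0,-0.04],"twist":[0,0,0],"claw":0},{"xyz":[0,0,-0.04],"twist":[0,0,0],"claw":0}]}}

```text
time: 5.2
eef_pos: [0.5003, -0.1749, 0.0429]
ee_rot: [-0.0, -0.018, 1.0, 0.0]
force: [0.2, 0.4, -2.1]
grip_width: 0.131
grasp_force: 77.9
```

```bash
python3 - <<'E'
from h import *
delta([.5001,-.173,.2],181.8)
print(tool()[0]['torque'])
E
```

```text
t 5.2 pos [ 500.3 -174.9   42.9] yaw -177.91 down [-5.e-04  2.e-04 -1.e+00] F [ 0.2  0.4 -2.1] grip 0.131 77.9
units [ 0.0009  0.0099 -0.7857] ('twz', np.float64(0.0008))
[0.05296816 0.01363763 0.00830618]
```

Call:
{"op": "move_arm", "data": {"increments": [{"xyz":[0,0,-0.1],"twist":[0,0,0],"claw":0},{"xyz":[0,0,-0.14],"twist":[0,0,0],"claw":0},{"xyz":[0,0,-0.14],"twist":[0,0,0],"claw":0},{"xyz":[0,0,-0.14],"twist":[0,0,0],"claw":0},{"xyz":[-0.03,0.1,-0.09],"twist":[0,0,0],"claw":0},{"xyz":[-0.057,0.186,0],"twist":[0,0,0],"claw":0},{"xyz":[-0.057,0.186,0],"twist":[0,0,0],"claw":0},{"xyz":[-0.057,0.186,0],"twist":[0,0,0],"claw":0},{"xyz":[-0.057,0.186,0],"twist":[0,0,0],"claw":0},{"xyz":[-0.057,0.186,0],"twist":[0,0,0],"claw":0}]}}

```text
time: 6.03
eef_pos: [0.5563, 0.0349, 0.1658]
ee_rot: [0.001, -0.018, 1.0, -0.0]
force: [0.1, -1.1, -2.8]
grip_width: 0.134
grasp_force: 78.1
```

Call:
{"op": "move_arm", "data": {"increments": [{"xyz":[-0.057,0.186,0],"twist":[0,0,0],"claw":0},{"xyz":[-0.057,0.186,0],"twist":[0,0,0],"claw":0},{"xyz":[-0.057,0.186,0],"twist":[0,0,0],"claw":0},{"xyz":[-0.057,0.186,0],"twist":[0,0,0],"claw":0},{"xyz":[-0.057,0.186,0],"twist":[0,0,0],"claw":0},{"xyz":[-0.017,0.046,0],"twist":[0,0,0.012],"claw":0},{"xyz":[0,0,0],"twist":[0,0,0.012],"claw":0},{"xyz":[0,0,0],"twist":[0,0,0],"claw":0},{"xyz":[0,0,0],"twist":[0,0,0],"claw":0},{"xyz":[0,0,0],"twist":[0,0,0],"claw":0}]}}

```text
time: 6.87
eef_pos: [0.6091, 0.23, 0.1648]
ee_rot: [0.0, 0.057, 0.998, 0.0]
force: [-0.2, 0.3, -2.0]
grip_width: 0.134
grasp_force: 78.2
```

```bash
python3 - <<'E'
from h import *
delta([.609,.2306,.165],173.5)
im,d=capture("wrist");p=camera_params("wrist");np.savez("pics/w2.npz",im=im,d=d,**p);cv2.imwrite("pics/w2.png",im[:,:,::-1])
E
```

```text
t 6.87 pos [609.1 230.  164.8] yaw 173.51 down [ 4.e-04  1.e-04 -1.e+00] F [-0.2  0.3 -2. ] grip 0.134 78.2
units [ 0.0008  0.0029 -0.0008] ('twz', np.float64(0.0))
```

View pics/w2.png

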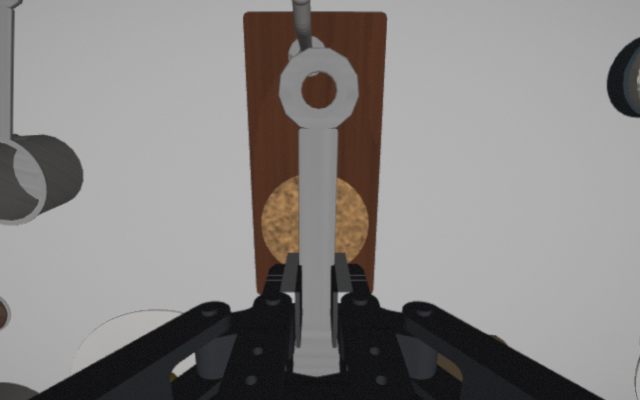

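The eye is at (319,90). The hook leaves the top edge at (302,5), so I'll move 20 mm back to bring the ball into view.

Call:
{"op": "move_arm", "data": {"increments": [{"xyz":[0.05,-0.02,0],"twist":[0,0,0],"claw":0},{"xyz":[0.05,0,0],"twist":[0,0,0],"claw":0},{"xyz":[0,0,0],"twist":[0,0,0],"claw":0},{"xyz":[0,0,0],"twist":[0,0,0],"claw":0},{"xyz":[0,0,0],"twist":[0,0,0],"claw":0},{"xyz":[0,0,0],"twist":[0,0,0],"claw":0},{"xyz":[0,0,0],"twist":[0,0,0],"claw":0},{"xyz":[0,0,0],"twist":[0,0,0],"claw":0},{"xyz":[0,0,0],"twist":[0,0,0],"claw":0},{"xyz":[0,0,0],"twist":[0,0,0],"claw":0}]}}

```text
time: 7.75
eef_pos: [0.5889, 0.2288, 0.1643]
ee_rot: [-0.0, 0.057, 0.998, 0.0]
force: [-0.6, 1.0, -2.4]
grip_width: 0.131
grasp_force: 78.2
```

```bash
python3 - <<'E'
from h import *
np.set_printoptions(precision=4,suppress=True)
delta([.609,.2306,.165],173.5)
im,d=capture("wrist");p=camera_params("wrist");np.savez("pics/w3.npz",im=im,d=d,**p)
cv2.imwrite("pics/w3.png",cv2.resize(im[0:180,220:420,::-1],None,fx=3.3,fy=3.3,interpolation=cv2.INTER_CUBIC))
f=np.load("pics/w2.npz");pp={k:f[k] for k in p}
hsv=cv2.cvtColor(f['im'],cv2.COLOR_RGB2HSV)
L=[];Rr=[]
for v in range(30,250,5):
    r=np.where((hsv[v,200:430,1]>60))[0]+200
    L.append((r[0],v));Rr.append((r[-1],v))
for e in(L,Rr):
    q=onplane(pp,e,.014)[:,:2];vx,vy,x0,y0=cv2.fitLine(np.float32(q*1e3),cv2.DIST_HUBER,0,.01,.01).ravel()
    print("edge yaw",np.degrees(np.arctan(vy/vx)),"y at x=588", y0+(588-x0)*vy/vx)
E
```

```text
t 7.75 pos [588.9 228.8 164.3] yaw 173.45 down [-0.  0. -1.] F [-0.6  1.  -2.4] grip 0.131 78.2
units [-0.0989  0.0206 -0.0037] ('twz', np.float64(-0.0001))
edge yaw -6.563832 y at x=588 177.36949
edge yaw -6.7134542 y at x=588 284.15085
```

View pics/w3.png

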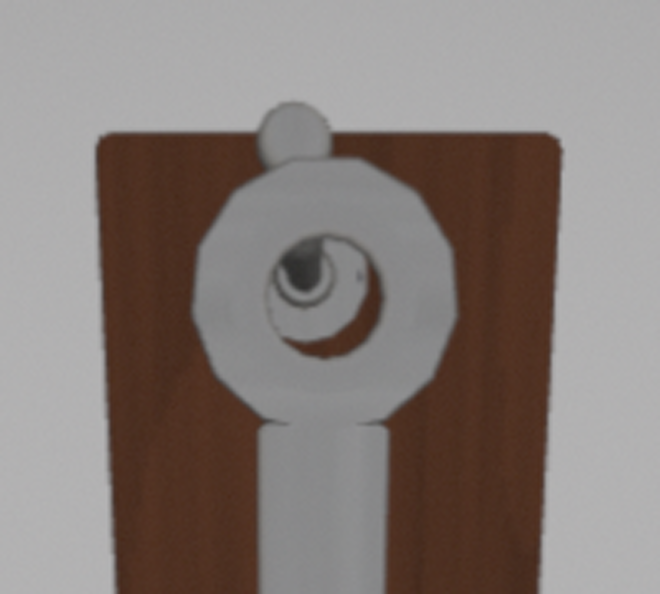

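```bash
python3 - <<'E'
from h import *
np.set_printoptions(precision=2,suppress=True)
f=np.load("pics/w3.npz");p={k:f[k] for k in('intrinsics','distortion','world_from_camera')}
a=np.radians(-6.6);R=np.array([[np.cos(a),np.sin(a)],[-np.sin(a),np.cos(a)]])
ball=[(309.1,41.2)];eye=[(318.0,89.5)];t=np.array([588.9,228.8])
print("cam",p['world_from_camera'][:3,3])
for b in(0,.003):
    B=onplane(p,ball,.1407+b)[0,:2]*1e3;E=onplane(p,eye,.1788+b)[0,:2]*1e3
    print("ball",B,"eye",E,"stand-frame: ball-eye",R@(B-E),"eye-tcp",R@(E-t))
D=cloud(p,f['d'])
P=D[38:46,305:313].reshape(-1,3)*1e3;print("ball depth top",np.nanmedian(P,0))
P=D[105:112,300:336].reshape(-1,3)*1e3;print("eye plate",np.nanmedian(P,0))
P=D[135:200,308:326].reshape(-1,3)*1e3;print("handle far/near z",np.nanmedian(P[:300,2]),np.nanmedian(P[-300:,2]))
C=np.array([588.1,231.5]);n=C+R.T@[-94.1,0];print("nominal tip",n,"off",R@(onplane(p,ball,.1407)[0,:2]*1e3-n))
E
```

```text
cam [0.52 0.24 0.31]
ball [491.22 236.79] eye [513.07 237.99] stand-frame: ball-eye [-21.56  -3.7 ] eye-tcp [-76.39   0.41]
ball [491.72 236.79] eye [513.2  237.96] stand-frame: ball-eye [-21.2   -3.63] eye-tcp [-76.25   0.4 ]
ball depth top [492.04 236.52 144.44]
eye plate [519.13 237.24 180.15]
handle far/near z 180.4714058804391 180.1856635307717
nominal tip [494.62 242.32] off [-2.74 -5.88]
```

The ball is at (309,41) and the eye's hole at (318,89.5). The ball is 21.4 mm behind and 3.7 mm to −y of the eye. I'll move above it, come down close and check concentricity.

Call:
{"op": "move_arm", "data": {"increments": [{"xyz":[0.0535,-0.0185,0],"twist":[0,0,0],"claw":0},{"xyz":[0.0535,0,0],"twist":[0,0,0],"claw":0},{"xyz":[0,0,0.04],"twist":[0,0,0],"claw":0},{"xyz":[0,0,0.04],"twist":[0,0,0],"claw":0},{"xyz":[0,0,0.04],"twist":[0,0,0],"claw":0},{"xyz":[0,0,0.02],"twist":[0,0,0],"claw":0},{"xyz":[0,0,0],"twist":[0,0,0],"claw":0},{"xyz":[0,0,0],"twist":[0,0,0],"claw":0},{"xyz":[0,0,0],"twist":[0,0,0],"claw":0},{"xyz":[0,0,0],"twist":[0,0,0],"claw":0}]}}

```text
time: 8.63
eef_pos: [0.5676, 0.2276, 0.1368]
ee_rot: [0.0, 0.057, 0.998, 0.0]
force: [-0.2, 0.1, -1.4]
grip_width: 0.133
grasp_force: 78.2
```

```bash
python3 - <<'E'
from h import *
delta([.5673,.2284,.130],173.4)
im,d=capture("wrist");p=camera_params("wrist");np.savez("pics/w4.npz",im=im,d=d,**p)
cv2.imwrite("pics/w4.png",cv2.resize(im[40:140,260:380,::-1],None,fx=6,fy=6,interpolation=cv2.INTER_CUBIC))
E
```

```text
t 8.63 pos [567.6 227.6 136.8] yaw 173.45 down [ 9.e-04  3.e-04 -1.e+00] F [-0.2  0.1 -1.4] grip 0.133 78.2
units [0.0018 0.0039 0.0342] ('twz', np.float64(0.0001))
```

View pics/w4.png

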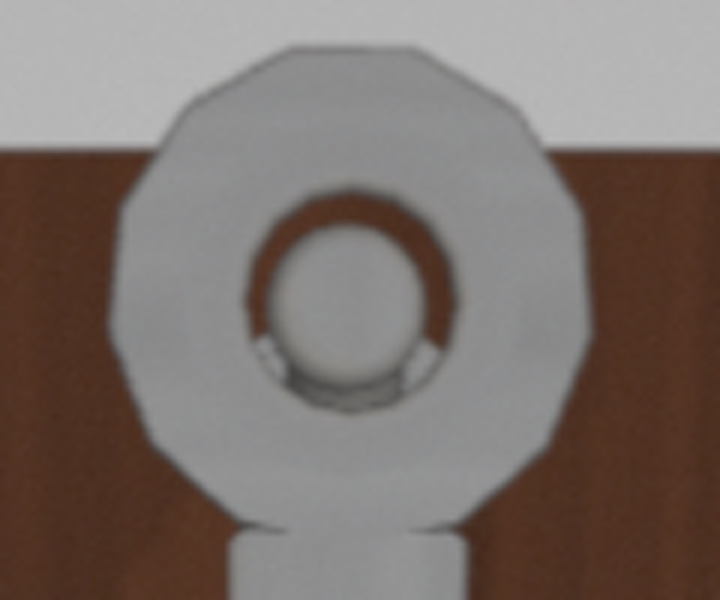

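The ball sits concentric in the hole to about 0.2 mm: ball at crop (349,304), hole at (352,299) once parallax is allowed for. I'll ease the eye on.

Call:
{"op": "move_arm", "data": {"increments": [{"xyz":[0,0,0.0175],"twist":[0,0,0],"claw":0},{"xyz":[0,0,0.0175],"twist":[0,0,0],"claw":0},{"xyz":[0,0,0.0175],"twist":[0,0,0],"claw":0},{"xyz":[-0.0055,0,0.0103],"twist":[0,0,0],"claw":0},{"xyz":[-0.0055,0,0.0103],"twist":[0,0,0],"claw":0},{"xyz":[-0.0055,0,0.0103],"twist":[0,0,0],"claw":0},{"xyz":[0,0,0],"twist":[0,0,0],"claw":0},{"xyz":[0,0,0],"twist":[0,0,0],"claw":0},{"xyz":[0,0,0],"twist":[0,0,0],"claw":0},{"xyz":[0,0,0],"twist":[0,0,0],"claw":0}]}}

```text
time: 9.52
eef_pos: [0.5705, 0.2272, 0.1198]
ee_rot: [0.0, 0.057, 0.998, 0.0]
force: [-0.0, 0.0, -1.5]
grip_width: 0.136
grasp_force: 78.2
```

Call:
{"op": "move_arm", "data": {"increments": [{"xyz":[-0.0055,0,0.0103],"twist":[0,0,0],"claw":0},{"xyz":[-0.0055,0,0.0103],"twist":[0,0,0],"claw":0},{"xyz":[-0.0055,0,0.0103],"twist":[0,0,0],"claw":0},{"xyz":[-0.0036,0,0.0083],"twist":[0,0,0],"claw":0},{"xyz":[-0.0036,0,0.0083],"twist":[0,0,0],"claw":0},{"xyz":[-0.0039,0,0.015],"twist":[0,0,0],"claw":0},{"xyz":[-0.0018,0,0.02],"twist":[0,0,0],"claw":0},{"xyz":[0,0,0.02],"twist":[0,0,0],"claw":0},{"xyz":[0,0,0],"twist":[0,0,0],"claw":0},{"xyz":[0,0,0],"twist":[0,0,0],"claw":0}]}}

```text
time: 10.35
eef_pos: [0.5758, 0.2263, 0.0985]
ee_rot: [-0.001, 0.057, 0.998, -0.0]
force: [-0.4, -0.8, -1.6]
grip_width: 0.131
grasp_force: 78.2
```

```bash
python3 - <<'E'
from h import *
np.set_printoptions(precision=2,suppress=True)
delta([.5784,.2263,.09],173.4);print(tool()[0]['torque'])
im,d=capture("wrist");p=camera_params("wrist");np.savez("pics/w5.npz",im=im,d=d,**p)
cv2.imwrite("pics/w5.png",im[:,:,::-1])
E
```

```text
t 10.35 pos [575.8 226.3  98.5] yaw 173.45 down [-0. -0. -1.] F [-0.4 -0.8 -1.6] grip 0.131 78.2
units [-0.01  0.    0.04] ('twz', np.float64(0.0001))
[0.04 0.06 0.06]
```

View pics/w5.png

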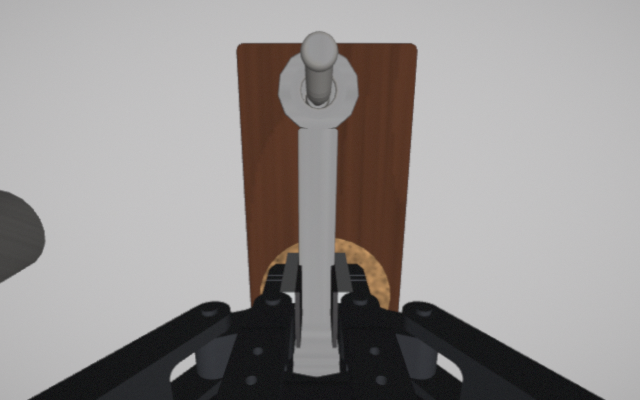

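The eye is threaded round the rod at (319,90), with the hook rising through it to the ball at (320,48). I'll slide it down.

Call:
{"op": "move_arm", "data": {"increments": [{"xyz":[-0.003,0,0.0475],"twist":[0,0,0],"claw":0},{"xyz":[0,0,0.0475],"twist":[0,0,0],"claw":0},{"xyz":[0,0,0.0475],"twist":[0,0,0],"claw":0},{"xyz":[0,0,0.0475],"twist":[0,0,0],"claw":0},{"xyz":[0,0,0.0475],"twist":[0,0,0],"claw":0},{"xyz":[0,0,0.0475],"twist":[0,0,0],"claw":0},{"xyz":[0,0,0.015],"twist":[0,0,0],"claw":0},{"xyz":[0,0,0],"twist":[0,0,0],"claw":0},{"xyz":[0,0,0],"twist":[0,0,0],"claw":0},{"xyz":[0,0,0],"twist":[0,0,0],"claw":0}]}}

```text
time: 11.23
eef_pos: [0.5774, 0.2266, 0.0398]
ee_rot: [0.001, 0.057, 0.998, 0.0]
force: [0.5, 0.3, -2.0]
grip_width: 0.131
grasp_force: 78.3
```

Call:
{"op": "move_arm", "data": {"increments": [{"xyz":[0,0,0.005],"twist":[0,0,0],"claw":0},{"xyz":[0,0,0.005],"twist":[0,0,0],"claw":0},{"xyz":[0,0,0.005],"twist":[0,0,0],"claw":0},{"xyz":[0,0,0],"twist":[0,0,0],"claw":0},{"xyz":[0,0,0],"twist":[0,0,0],"claw":0},{"xyz":[0,0,0],"twist":[0,0,0],"claw":0},{"xyz":[0,0,0],"twist":[0,0,0],"claw":0},{"xyz":[0,0,0],"twist":[0,0,0],"claw":0},{"xyz":[0,0,0],"twist":[0,0,0],"claw":0},{"xyz":[0,0,0],"twist":[0,0,0],"claw":0}]}}

```text
time: 12.07
eef_pos: [0.5768, 0.2264, 0.0362]
ee_rot: [0.0, 0.057, 0.998, 0.0]
force: [-0.7, 0.5, -0.8]
grip_width: 0.131
grasp_force: 78.3
```

Call:
{"op": "move_arm", "data": {"increments": [{"xyz":[0,0,0.004],"twist":[0,0,0],"claw":0},{"xyz":[0,0,0.002],"twist":[0,0,0],"claw":0},{"xyz":[0,0,0],"twist":[0,0,0],"claw":0},{"xyz":[0,0,0],"twist":[0,0,0],"claw":0},{"xyz":[0,0,0],"twist":[0,0,0],"claw":0},{"xyz":[0,0,0],"twist":[0,0,0],"claw":0},{"xyz":[0,0,0],"twist":[0,0,0],"claw":0},{"xyz":[0,0,0],"twist":[0,0,0],"claw":0},{"xyz":[0,0,0],"twist":[0,0,0],"claw":0},{"xyz":[0,0,0],"twist":[0,0,0],"claw":0}]}}

```text
time: 12.9
eef_pos: [0.5768, 0.2264, 0.0355]
ee_rot: [-0.0, 0.057, 0.998, 0.0]
force: [-3.6, -1.5, 6.2]
grip_width: 0.131
grasp_force: 79.0
```

Call:
{"op": "move_arm", "data": {"increments": [{"xyz":[0,0,0],"twist":[0,0,0],"claw":0.4},{"xyz":[0,0,0],"twist":[0,0,0],"claw":0.4},{"xyz":[0,0,0],"twist":[0,0,0],"claw":0.4},{"xyz":[0,0,-0.04],"twist":[0,0,0],"claw":0.4},{"xyz":[0,0,-0.14],"twist":[0,0,0],"claw":0.4},{"xyz":[0,0,-0.16],"twist":[0,0,0],"claw":0.4},{"xyz":[0,0,-0.16],"twist":[0,0,0],"claw":0.4},{"xyz":[0,0,-0.15],"twist":[0,0,0],"claw":0.4},{"xyz":[0,0,0],"twist":[0,0,0],"claw":0.4},{"xyz":[0,0,0],"twist":[0,0,0],"claw":0.4}]}}

```text
time: 13.73
eef_pos: [0.5786, 0.2269, 0.1686]
ee_rot: [0.003, 0.057, 0.998, 0.001]
force: [-0.5, 0.1, -0.1]
grip_width: 0.4
grasp_force: 0.0
```

```bash
cat >> h.py <<'E'
def hole(p,dep,zc,verbose=1):
    """handle plate at height zc (eye centre): returns hole centre px + world, plate centroid line"""
    Z=cloud(p,dep)[...,2]; m=(abs(Z-zc-.001)<.006).astype(np.uint8); m[260:]=0
    cs,hi=cv2.findContours(m,cv2.RETR_CCOMP,cv2.CHAIN_APPROX_NONE); out=[]
    for c,h in zip(cs,hi[0]):
        if h[3]>=0 and cv2.contourArea(c)>250:
            (u,v),ax,_=cv2.fitEllipse(c); out.append((u,v,*ax))
            if verbose: print("hole px",np.round((u,v),1),"axes",np.round(ax,1),"world mm",(onplane(p,[(u,v)],zc)[0]*1e3).round(2))
    return out
E
python3 - <<'E'
from h import *
for n,z in(("w3",.1788),("w4",.151),("w2",.1793)):
    f=np.load(f"pics/{n}.npz");p={k:f[k] for k in('intrinsics','distortion','world_from_camera')};hole(p,f['d'],z)
delta([.577,.2264,.165],173.4)
im,d=capture("wrist");p=camera_params("wrist");np.savez("pics/w6.npz",im=im,d=d,**p)
im2,d2=capture("top");p2=camera_params("top");P=cloud(p2,d2);z=P[...,2]
m=(abs(z-.05)<.008);m[:150]=0;m[235:]=0;m[:,:235]=0;m[:,300:]=0
cv2.imwrite("pics/w6.png",np.vstack([cv2.resize(im[:,:,::-1],(560,350)),cv2.resize(im2[150:235,235:310,::-1],(220,250),interpolation=cv2.INTER_CUBIC).repeat(1,0) if 0 else np.pad(cv2.resize(im2[150:235,235:310,::-1],(220,240),interpolation=cv2.INTER_CUBIC),((0,0),(0,340),(0,0)))]))
E
```

```text
hole px [317.5  89.7] axes [35.3 37.2] world mm [513.13 237.81 178.8 ]
hole px [317.5  89.7] axes [35.4 37.2] world mm [491.79 236.66 151.  ]
hole px [317.9  89.7] axes [35.4 37.2] world mm [533.38 238.99 179.3 ]
t 13.73 pos [578.6 226.9 168.6] yaw 173.45 down [ 0.0062  0.0018 -1.    ] F [-0.5  0.1 -0.1] grip 0.4 0.0
units [ 0.0078 -0.0034  0.0181] ('twz', np.float64(0.0001))
```

View pics/w6.png

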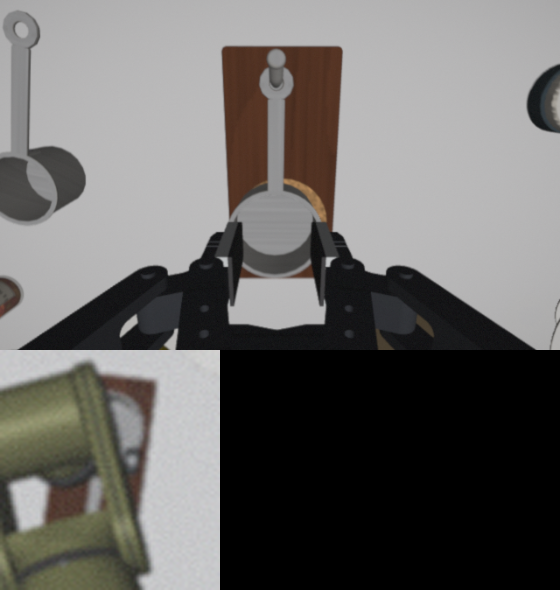

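The large cup stands home with its eye around the rod. Its handle runs straight from (277,95) to (275,190), in line with the base. Now the middle cup.

Call:
{"op": "move_arm", "data": {"increments": [{"xyz":[0.018,-0.09,0],"twist":[0,0,0],"claw":0.4},{"xyz":[0.036,-0.181,0],"twist":[0,0,0],"claw":0.4},{"xyz":[0.036,-0.181,0],"twist":[0,0,0],"claw":0.4},{"xyz":[0.036,-0.181,0],"twist":[0,0,0],"claw":0.4},{"xyz":[0.036,-0.181,0],"twist":[0,0,0],"claw":0.4},{"xyz":[0.036,-0.181,0],"twist":[0,0,0],"claw":0.4},{"xyz":[0.018,-0.091,0.05],"twist":[0,0,0.0187],"claw":0.4},{"xyz":[0,0,0.1],"twist":[0,0,0.0187],"claw":0.4},{"xyz":[0,0,0.05],"twist":[0,0,0],"claw":0.4},{"xyz":[0,0,0],"twist":[0,0,0],"claw":0.4}]}}

```text
time: 14.67
eef_pos: [0.5059, 0.0156, 0.1203]
ee_rot: [-0.004, 0.173, 0.985, -0.0]
force: [-0.4, -0.1, -0.1]
grip_width: 0.395
grasp_force: 0.0
```

```bash
python3 - <<'E'
from h import *
im,d=capture("wrist");p=camera_params("wrist");np.savez("pics/w7.npz",im=im,d=d,**p)
h=hole(p,d,.049)
Z=cloud(p,d);m=(abs(Z[...,2]-.051)<.006);m[260:]=0
v,u=np.where(m);print(u.min(),u.max(),v.min(),v.max())
for a,b in((140,160),(170,190),(190,200)):
    r=m[a:b].copy();r[:,:220]=0;r[:,420:]=0
    q=np.where(r);print((onplane(p,[(q[1].mean(),q[0].mean()+a)],.051)*1e3).round(1),len(q[0]))
delta([.5093,.016,.12],160)
E
```

```text
hole px [318.8 103.6] axes [21.1 22. ] world mm [439.08  41.77  49.  ]
296 639 79 259
[[463.9  32.7  51. ]] 480
[[481.1  26.5  51. ]] 438
[[490.   23.3  51. ]] 220
t 14.72 pos [507.1  15.9 122. ] yaw 160.16 down [-6.e-03  6.e-04 -1.e+00] F [ 0.2  0.3 -0.2] grip 0.403 0.0
units [-0.0101  0.0043  0.0101] ('twz', np.float64(0.0004))
```

Call:
{"op": "move_arm", "data": {"increments": [{"xyz":[-0.01,0.004,0.08],"twist":[0,0,0],"claw":0.4},{"xyz":[0,0,0.09],"twist":[0,0,0],"claw":0.4},{"xyz":[0,0,0.09],"twist":[0,0,0],"claw":0.4},{"xyz":[0,0,0.08],"twist":[0,0,0],"claw":0.4},{"xyz":[0,0,0.05],"twist":[0,0,0],"claw":0.4},{"xyz":[0,0,0.03],"twist":[0,0,0],"claw":0.4},{"xyz":[0,0,0],"twist":[0,0,0],"claw":0.35},{"xyz":[0,0,0],"twist":[0,0,0],"claw":0.3},{"xyz":[0,0,0],"twist":[0,0,0],"claw":0.3},{"xyz":[0,0,0],"twist":[0,0,0],"claw":0.3}]}}

```text
time: 15.55
eef_pos: [0.5123, 0.0156, 0.0422]
ee_rot: [0.001, 0.174, 0.985, 0.0]
force: [-0.2, -0.2, 1.2]
grip_width: 0.295
grasp_force: 0.0
```

Call:
{"op": "move_arm", "data": {"increments": [{"xyz":[0.013,0,0.02],"twist":[0,0,0],"claw":0.3},{"xyz":[0,0,0],"twist":[0,0,0],"claw":0.3},{"xyz":[0,0,0],"twist":[0,0,0],"claw":0.2},{"xyz":[0,0,0],"twist":[0,0,0],"claw":0},{"xyz":[0,0,0],"twist":[0,0,0],"claw":0},{"xyz":[0,0,0],"twist":[0,0,0],"claw":0},{"xyz":[0,0,0],"twist":[0,0,0],"claw":0},{"xyz":[0,0,0],"twist":[0,0,0],"claw":0},{"xyz":[0,0,0],"twist":[0,0,0],"claw":0},{"xyz":[0,0,0],"twist":[0,0,0],"claw":0}], "force": 80}}

```text
time: 16.38
eef_pos: [0.5087, 0.0165, 0.0371]
ee_rot: [-0.0, 0.174, 0.985, -0.0]
force: [-3.6, -0.6, 5.5]
grip_width: 0.129
grasp_force: 78.3
```

Call:
{"op": "move_arm", "data": {"increments": [{"xyz":[0,0,-0.08],"twist":[0,0,0],"claw":0},{"xyz":[0,0,-0.14],"twist":[0,0,0],"claw":0},{"xyz":[0,0,-0.14],"twist":[0,0,0],"claw":0},{"xyz":[0,0,-0.14],"twist":[0,0,0],"claw":0},{"xyz":[0,0.07,-0.14],"twist":[0,0,0],"claw":0},{"xyz":[-0.002,0.162,0],"twist":[0,0,0],"claw":0},{"xyz":[-0.002,0.162,0],"twist":[0,0,0],"claw":0},{"xyz":[-0.002,0.162,0],"twist":[0,0,0],"claw":0},{"xyz":[-0.002,0.162,0],"twist":[0,0,0],"claw":0},{"xyz":[-0.002,0.162,0],"twist":[0,0,0],"claw":0}]}}

```text
time: 17.22
eef_pos: [0.5714, 0.1828, 0.1642]
ee_rot: [0.0, 0.174, 0.985, 0.0]
force: [0.0, -1.3, -1.1]
grip_width: 0.13
grasp_force: 78.4
```

Call:
{"op": "move_arm", "data": {"increments": [{"xyz":[-0.002,0.162,0],"twist":[0,0,0],"claw":0},{"xyz":[-0.002,0.092,0],"twist":[0,0,0],"claw":0},{"xyz":[0,0,0],"twist":[0,0,-0.0187],"claw":0},{"xyz":[0,0,0],"twist":[0,0,-0.0187],"claw":0},{"xyz":[0,0,0],"twist":[0,0,0],"claw":0},{"xyz":[0,0,0],"twist":[0,0,0],"claw":0},{"xyz":[0,0,0],"twist":[0,0,0],"claw":0},{"xyz":[0,0,0],"twist":[0,0,0],"claw":0},{"xyz":[0,0,0],"twist":[0,0,0],"claw":0},{"xyz":[0,0,0],"twist":[0,0,0],"claw":0}]}}

```text
time: 18.05
eef_pos: [0.5891, 0.2284, 0.165]
ee_rot: [0.0, 0.058, 0.998, 0.0]
force: [0.1, -0.1, -1.4]
grip_width: 0.131
grasp_force: 78.4
```

```bash
cat >> h.py <<'E'
def ball(p,im,d):
    """bright round ball at z~.1407+: mask by height, fit circle"""
    Z=cloud(p,d)[...,2]; m=((Z>.136)&(Z<.1495)).astype(np.uint8); m[120:]=0;m[:,:250]=0;m[:,390:]=0
    c=max(cv2.findContours(m,0,1)[0],key=cv2.contourArea); (u,v),r=cv2.minEnclosingCircle(c)
    w=onplane(p,[(u,v)],.1407)[0]*1e3
    print("ball px",round(u,1),round(v,1),"r",round(r,1),"world",w.round(2)); return w
E
python3 - <<'E'
from h import *
f=np.load("pics/w3.npz");pp={k:f[k] for k in('intrinsics','distortion','world_from_camera')};ball(pp,f['im'],f['d'])
delta([.5889,.2288,.165],173.45);o,R=tool();print(o['torque'])
im,d=capture("wrist");p=camera_params("wrist");np.savez("pics/w8.npz",im=im,d=d,**p)
zc=o['eef_pos'][2]+.012
for dz in(0,):
    hs=hole(p,d,zc+dz)
b=ball(p,im,d)
D=cloud(p,d);print("plate",np.nanmedian(D[105:112,300:336].reshape(-1,3)*1e3,0).round(1),"handle z",np.nanmedian(D[135:150,310:324,2]),np.nanmedian(D[185:200,310:324,2]))
for h in hs:
    e=onplane(p,[h[:2]],zc)[0]; print("ball-eye units",(R.T@((b*1e-3-e)*[1,1,0])/.2).round(4),"eye-tcp mm",(R.T@(e-o['eef_pos'])*1e3).round(1))
E
```

```text
ball px 308.1 42.4 r 11.8 world [491.66 236.3  140.7 ]
t 18.05 pos [589.1 228.4 165. ] yaw 173.39 down [ 3.e-04  1.e-04 -1.e+00] F [ 0.1 -0.1 -1.4] grip 0.131 78.4
units [0.0013 0.0018 0.0002] ('twz', np.float64(-0.0002))
[ 0.04885189  0.05735629 -0.00789892]
hole px [315.7  93.1] axes [34.5 36.2] world mm [514.33 236.85 177.04]
ball px 308.1 42.8 r 12.8 world [491.97 236.08 140.7 ]
plate [519.5 237.  177. ] handle z 0.1784179999703107 0.17818213170458425
ball-eye units [ 0.1106 -0.0167 -0.    ] eye-tcp mm [ 75.3  -0.2 -12. ]
```

Call:
{"op": "move_arm", "data": {"increments": [{"xyz":[0.055,-0.0148,0],"twist":[0,0,0],"claw":0},{"xyz":[0.056,0,0],"twist":[0,0,0],"claw":0},{"xyz":[0,0,0.04],"twist":[0,0,0],"claw":0},{"xyz":[0,0,0.04],"twist":[0,0,0],"claw":0},{"xyz":[0,0,0.03],"twist":[0,0,0],"claw":0},{"xyz":[0,0,0.02],"twist":[0,0,0],"claw":0},{"xyz":[0,0,0],"twist":[0,0,0],"claw":0},{"xyz":[0,0,0],"twist":[0,0,0],"claw":0},{"xyz":[0,0,0],"twist":[0,0,0],"claw":0},{"xyz":[0,0,0],"twist":[0,0,0],"claw":0}]}}

```text
time: 18.93
eef_pos: [0.5671, 0.2283, 0.1394]
ee_rot: [0.0, 0.057, 0.998, 0.0]
force: [0.2, -0.0, -1.6]
grip_width: 0.13
grasp_force: 78.4
```

```bash
cat >> h.py <<'E'
def conc(p,d,im,zc):
    """close above the ball: hole px, ball px (depth mask inside hole), error mm in image axes"""
    Z=cloud(p,d)[...,2]
    for u,v,a,b in hole(p,d,zc,0):
        yy,xx=np.mgrid[:400,:640]; ins=(xx-u)**2+(yy-v)**2<17**2
        m=(ins&(Z>.1385)&(Z<.1475)).astype(np.uint8)
        c=max(cv2.findContours(m,0,1)[0],key=cv2.contourArea);(bu,bv),r=cv2.minEnclosingCircle(c)
        g=cv2.cvtColor(im,cv2.COLOR_RGB2GRAY)
        pb=onplane(p,[(bu,bv)],.1407)[0];ph=onplane(p,[(u,v)],zc)[0];R=tool()[1]
        print("hole",round(u,1),round(v,1),"ball",round(bu,1),round(bv,1),"r",round(r,1),"n",m.sum(),"tool mm",(R.T@((pb-ph)*[1,1,0])*1e3).round(2))
E
python3 - <<'E'
from h import *
f=np.load("pics/w4.npz");pp={k:f[k] for k in('intrinsics','distortion','world_from_camera')};conc(pp,f['d'],f['im'],.151)
delta([.5666,.2282,.139],173.45);o,R=tool()
im,d=capture("wrist");p=camera_params("wrist");np.savez("pics/w9.npz",im=im,d=d,**p)
conc(p,d,im,o['eef_pos'][2]+.012)
E
```

```text
hole 317.5 89.7 ball 316.5 91.0 r 14.2 n 591 tool mm [-0.   -0.33 -0.  ]
t 18.93 pos [567.1 228.3 139.4] yaw 173.45 down [ 8.e-04  3.e-04 -1.e+00] F [ 0.2 -0.  -1.6] grip 0.13 78.4
units [ 0.0026 -0.0008  0.002 ] ('twz', np.float64(0.0))
hole 315.7 93.1 ball 314.3 93.1 r 14.3 n 577 tool mm [ 0.38 -0.55 -0.  ]
```

Call:
{"op": "move_arm", "data": {"increments": [{"xyz":[0.0018,-0.001,0.0175],"twist":[0,0,0],"claw":0},{"xyz":[0,0,0.0175],"twist":[0,0,0],"claw":0},{"xyz":[0,0,0.0175],"twist":[0,0,0],"claw":0},{"xyz":[-0.0055,0,0.0103],"twist":[0,0,0],"claw":0},{"xyz":[-0.0055,0,0.0103],"twist":[0,0,0],"claw":0},{"xyz":[-0.0055,0,0.0103],"twist":[0,0,0],"claw":0},{"xyz":[0,0,0],"twist":[0,0,0],"claw":0},{"xyz":[0,0,0],"twist":[0,0,0],"claw":0},{"xyz":[0,0,0],"twist":[0,0,0],"claw":0},{"xyz":[0,0,0],"twist":[0,0,0],"claw":0}]}}

```text
time: 19.82
eef_pos: [0.5697, 0.2277, 0.1225]
ee_rot: [0.0, 0.057, 0.998, 0.0]
force: [0.4, -0.2, -1.6]
grip_width: 0.129
grasp_force: 78.4
```

Call:
{"op": "move_arm", "data": {"increments": [{"xyz":[-0.0055,0,0.0103],"twist":[0,0,0],"claw":0},{"xyz":[-0.0055,0,0.0103],"twist":[0,0,0],"claw":0},{"xyz":[-0.0055,0,0.0103],"twist":[0,0,0],"claw":0},{"xyz":[-0.0036,0,0.0083],"twist":[0,0,0],"claw":0},{"xyz":[-0.0036,0,0.0083],"twist":[0,0,0],"claw":0},{"xyz":[-0.0039,0,0.015],"twist":[0,0,0],"claw":0},{"xyz":[-0.0018,0,0.02],"twist":[0,0,0],"claw":0},{"xyz":[0,0,0.02],"twist":[0,0,0],"claw":0},{"xyz":[0,0,0],"twist":[0,0,0],"claw":0},{"xyz":[0,0,0],"twist":[0,0,0],"claw":0}]}}

```text
time: 20.65
eef_pos: [0.575, 0.2269, 0.1011]
ee_rot: [-0.001, 0.057, 0.998, -0.0]
force: [0.1, 0.3, -1.4]
grip_width: 0.128
grasp_force: 78.4
```

```bash
python3 - <<'E'
from h import *
delta([.577,.2271,.057],173.45);o,R=tool();print(o['torque'])
im,d=capture("wrist");p=camera_params("wrist");np.savez("pics/w10.npz",im=im,d=d,**p)
D=cloud(p,d);print("plate right/left z",np.nanmedian(D[88:95,337:347,2]),np.nanmedian(D[88:95,287:297,2]),"handle z",np.nanmedian(D[135:150,310:324,2]),np.nanmedian(D[185:200,310:324,2]))
Z=D[...,2]; print("rod/ball above plate px in rows 30-92:",[(v,np.where((Z[v,270:370]>.125))[0].size) for v in(40,50,60,80)])
E
```

```text
t 20.65 pos [575.  226.9 101.1] yaw 173.45 down [-1.1e-03 -3.0e-04 -1.0e+00] F [ 0.1  0.3 -1.4] grip 0.128 78.4
units [-0.0099  0.0022  0.2205] ('twz', np.float64(0.0))
[ 0.03524778  0.06686324 -0.01311328]
plate right/left z 0.1152132696073197 0.11533135186957424 handle z 0.11491474458051869 0.1148031053199568
rod/ball above plate px in rows 30-92: [(40, 20), (50, 34), (60, 36), (80, 26)]
```

Call:
{"op": "move_arm", "data": {"increments": [{"xyz":[-0.004,0,0.04],"twist":[0,0,0],"claw":0},{"xyz":[0,0,0.04],"twist":[0,0,0],"claw":0},{"xyz":[0,0,0.04],"twist":[0,0,0],"claw":0},{"xyz":[0,0,0.04],"twist":[0,0,0],"claw":0},{"xyz":[0,0,0.04],"twist":[0,0,0],"claw":0},{"xyz":[0,0,0.015],"twist":[0,0,0],"claw":0},{"xyz":[0,0,0],"twist":[0,0,0],"claw":0},{"xyz":[0,0,0],"twist":[0,0,0],"claw":0},{"xyz":[0,0,0],"twist":[0,0,0],"claw":0},{"xyz":[0,0,0],"twist":[0,0,0],"claw":0}]}}

```text
time: 21.53
eef_pos: [0.5767, 0.2271, 0.0595]
ee_rot: [0.001, 0.057, 0.998, 0.0]
force: [-0.5, -0.1, -0.6]
grip_width: 0.132
grasp_force: 78.4
```

Call:
{"op": "move_arm", "data": {"increments": [{"xyz":[0,0,0.005],"twist":[0,0,0],"claw":0},{"xyz":[0,0,0.005],"twist":[0,0,0],"claw":0},{"xyz":[0,0,0.005],"twist":[0,0,0],"claw":0},{"xyz":[0,0,0],"twist":[0,0,0],"claw":0},{"xyz":[0,0,0],"twist":[0,0,0],"claw":0},{"xyz":[0,0,0],"twist":[0,0,0],"claw":0},{"xyz":[0,0,0],"twist":[0,0,0],"claw":0},{"xyz":[0,0,0],"twist":[0,0,0],"claw":0},{"xyz":[0,0,0],"twist":[0,0,0],"claw":0},{"xyz":[0,0,0],"twist":[0,0,0],"claw":0}]}}

```text
time: 22.37
eef_pos: [0.5762, 0.2269, 0.0558]
ee_rot: [0.0, 0.057, 0.998, 0.0]
force: [0.0, -0.6, -1.1]
grip_width: 0.126
grasp_force: 78.4
```

Call:
{"op": "move_arm", "data": {"increments": [{"xyz":[0,0,0.004],"twist":[0,0,0],"claw":0},{"xyz":[0,0,0.003],"twist":[0,0,0],"claw":0},{"xyz":[0,0,0.003],"twist":[0,0,0],"claw":0},{"xyz":[0,0,0],"twist":[0,0,0],"claw":0},{"xyz":[0,0,0],"twist":[0,0,0],"claw":0},{"xyz":[0,0,0],"twist":[0,0,0],"claw":0},{"xyz":[0,0,0],"twist":[0,0,0],"claw":0},{"xyz":[0,0,0],"twist":[0,0,0],"claw":0},{"xyz":[0,0,0],"twist":[0,0,0],"claw":0},{"xyz":[0,0,0],"twist":[0,0,0],"claw":0}]}}

```text
time: 23.2
eef_pos: [0.5762, 0.227, 0.0541]
ee_rot: [-0.0, 0.057, 0.998, 0.0]
force: [-3.8, 0.3, 5.7]
grip_width: 0.127
grasp_force: 79.0
```

Call:
{"op": "move_arm", "data": {"increments": [{"xyz":[0,0,0],"twist":[0,0,0],"claw":0.4},{"xyz":[0,0,0],"twist":[0,0,0],"claw":0.4},{"xyz":[0,0,0],"twist":[0,0,0],"claw":0.4},{"xyz":[0,0,-0.04],"twist":[0,0,0],"claw":0.4},{"xyz":[0,0,-0.12],"twist":[0,0,0],"claw":0.4},{"xyz":[0,0,-0.14],"twist":[0,0,0],"claw":0.4},{"xyz":[0,0,-0.14],"twist":[0,0,0],"claw":0.4},{"xyz":[0,0,-0.12],"twist":[0,0,0],"claw":0.4},{"xyz":[0,0,0],"twist":[0,0,0],"claw":0.4},{"xyz":[0,0,0],"twist":[0,0,0],"claw":0.4}]}}

```text
time: 24.03
eef_pos: [0.5777, 0.2273, 0.1687]
ee_rot: [0.002, 0.057, 0.998, 0.001]
force: [0.8, 0.2, -0.6]
grip_width: 0.4
grasp_force: 0.0
```

```bash
python3 - <<'E'
from h import *
delta([.4745,-.3666,.135],194.7)
im,d=capture("wrist");p=camera_params("wrist");np.savez("pics/w11.npz",im=im,d=d,**p);cv2.imwrite("pics/w11.png",im[:,:,::-1])
D=cloud(p,d);Z=D[...,2];m=(abs(Z-.0685)<.005);m[:,:250]=0;m[:,390:]=0
for a,b in((80,90),(110,115),(150,160),(200,210)):
    q=np.where(m[a:b]);print(len(q[0]), (D[a:b][m[a:b]].mean(0)*1e3).round(1) if len(q[0]) else "")
v,u=np.where(m);print("rows",v.min(),v.max()); 
E
```

```text
t 24.03 pos [577.7 227.3 168.7] yaw 173.45 down [ 0.005   0.0015 -1.    ] F [ 0.8  0.2 -0.6] grip 0.4 0.0
units [ 0.1747 -3.0095  0.1616] ('twz', np.float64(-0.059))
174 [492.7 235.6  65. ]
134 [509.5 233.4  65. ]
193 [537.6 230.3  64.9]
192 [573.  225.9  64.8]
rows 78 320
```

The middle cup's handle is level and lies in line with the base at yaw −6.9°. Now the small cup.

Call:
{"op": "move_arm", "data": {"increments": [{"xyz":[0.005,-0.09,0],"twist":[0,0,0],"claw":0.4},{"xyz":[0.0104,-0.188,0],"twist":[0,0,0],"claw":0.4},{"xyz":[0.0104,-0.188,0],"twist":[0,0,0],"claw":0.4},{"xyz":[0.0104,-0.188,0],"twist":[0,0,0],"claw":0.4},{"xyz":[0.0104,-0.188,0],"twist":[0,0,0],"claw":0.4},{"xyz":[0.0104,-0.188,0],"twist":[0,0,0],"claw":0.4},{"xyz":[0.0104,-0.188,0],"twist":[0,0,0],"claw":0.4},{"xyz":[0.0104,-0.188,0],"twist":[0,0,0],"claw":0.4},{"xyz":[0.0104,-0.188,0],"twist":[0,0,0],"claw":0.4},{"xyz":[0.0104,-0.188,0],"twist":[0,0,0],"claw":0.4}]}}

```text
time: 24.92
eef_pos: [0.5142, -0.1262, 0.1637]
ee_rot: [-0.002, 0.057, 0.998, 0.0]
force: [1.0, -0.0, -0.5]
grip_width: 0.4
grasp_force: 0.0
```

Call:
{"op": "move_arm", "data": {"increments": [{"xyz":[0.0104,-0.188,0],"twist":[0,0,0],"claw":0.4},{"xyz":[0.0104,-0.188,0],"twist":[0,0,0],"claw":0.4},{"xyz":[0.0104,-0.188,0],"twist":[0,0,0],"claw":0.4},{"xyz":[0.0104,-0.188,0],"twist":[0,0,0],"claw":0.4},{"xyz":[0.0104,-0.188,0],"twist":[0,0,0],"claw":0.4},{"xyz":[0.0104,-0.188,0],"twist":[0,0,0],"claw":0.4},{"xyz":[0.0055,-0.1,0.05],"twist":[0,0,-0.0197],"claw":0.4},{"xyz":[0,0,0.06],"twist":[0,0,-0.0197],"claw":0.4},{"xyz":[0,0,0.05],"twist":[0,0,-0.0197],"claw":0.4},{"xyz":[0,0,0],"twist":[0,0,0],"claw":0.4}]}}

```text
time: 25.75
eef_pos: [0.472, -0.366, 0.1287]
ee_rot: [-0.003, -0.129, 0.992, 0.003]
force: [-0.1, 0.2, -0.7]
grip_width: 0.399
grasp_force: 0.0
```

Call:
{"op": "move_arm", "data": {"increments": [{"xyz":[0,0,0],"twist":[0,0,0],"claw":0.4},{"xyz":[0,0,0],"twist":[0,0,0],"claw":0.4},{"xyz":[0,0,0],"twist":[0,0,0],"claw":0.4},{"xyz":[0,0,0],"twist":[0,0,0],"claw":0.4},{"xyz":[0,0,0],"twist":[0,0,0],"claw":0.4},{"xyz":[0,0,0],"twist":[0,0,0],"claw":0.4},{"xyz":[0,0,0],"twist":[0,0,0],"claw":0.4},{"xyz":[0,0,0],"twist":[0,0,0],"claw":0.4},{"xyz":[0,0,0],"twist":[0,0,0],"claw":0.4},{"xyz":[0,0,0],"twist":[0,0,0],"claw":0.4}]}}

```text
time: 26.58
eef_pos: [0.4745, -0.3674, 0.1338]
ee_rot: [0.0, -0.128, 0.992, -0.0]
force: [-1.0, 0.4, -0.2]
grip_width: 0.396
grasp_force: 0.0
```

```bash
python3 - <<'E'
from h import *
im,d=capture("wrist");p=camera_params("wrist");np.savez("pics/w12.npz",im=im,d=d,**p)
h=hole(p,d,.062)
Z=cloud(p,d);m=(abs(Z[...,2]-.063)<.006);m[260:]=0
for a,b in((150,160),(180,190),(200,210)):
    r=m[a:b].copy();r[:,:250]=0;r[:,390:]=0
    q=np.where(r);print((onplane(p,[(q[1].mean(),q[0].mean()+a)],.064)*1e3).round(1),len(q[0]))
delta([.4745,-.3666,.051],194.7)
E
```

```text
hole px [310.3  95.3] axes [21.2 22.4] world mm [ 400.7 -390.2   62. ]
[[ 433.5 -381.9   64. ]] 230
[[ 451.2 -377.4   64. ]] 229
[[ 463.4 -374.1   64. ]] 224
t 26.63 pos [ 474.5 -367.3  133.8] yaw -165.27 down [ 0.e+00  1.e-04 -1.e+00] F [-0.4 -0.2 -0.3] grip 0.403 0.0
units [-0.001   0.0035  0.4138] ('twz', np.float64(0.0001))
```

Call:
{"op": "move_arm", "data": {"increments": [{"xyz":[0.009,-0.014,0.07],"twist":[0,0,0],"claw":0.4},{"xyz":[0,0,0.09],"twist":[0,0,0],"claw":0.4},{"xyz":[0,0,0.09],"twist":[0,0,0],"claw":0.4},{"xyz":[0,0,0.09],"twist":[0,0,0],"claw":0.4},{"xyz":[0,0,0.05],"twist":[0,0,0],"claw":0.35},{"xyz":[0,0,0.022],"twist":[0,0,0],"claw":0.3},{"xyz":[0,0,0],"twist":[0,0,0],"claw":0.3},{"xyz":[0,0,0],"twist":[0,0,0],"claw":0.3},{"xyz":[0,0,0],"twist":[0,0,0],"claw":0.3},{"xyz":[0,0,0],"twist":[0,0,0],"claw":0.3}]}}

```text
time: 27.47
eef_pos: [0.4742, -0.3712, 0.0527]
ee_rot: [0.001, -0.128, 0.992, -0.001]
force: [-0.2, -0.5, 0.8]
grip_width: 0.3
grasp_force: 0.0
```

Call:
{"op": "move_arm", "data": {"increments": [{"xyz":[0,0,0],"twist":[0,0,0],"claw":0.25},{"xyz":[0,0,0],"twist":[0,0,0],"claw":0.2},{"xyz":[0,0,0],"twist":[0,0,0],"claw":0.15},{"xyz":[0,0,0],"twist":[0,0,0],"claw":0.1},{"xyz":[0,0,0],"twist":[0,0,0],"claw":0},{"xyz":[0,0,0],"twist":[0,0,0],"claw":0},{"xyz":[0,0,0],"twist":[0,0,0],"claw":0},{"xyz":[0,0,0],"twist":[0,0,0],"claw":0},{"xyz":[0,0,0],"twist":[0,0,0],"claw":0},{"xyz":[0,0,0],"twist":[0,0,0],"claw":0}], "force": 80}}

```text
time: 28.3
eef_pos: [0.4735, -0.371, 0.052]
ee_rot: [0.0, -0.128, 0.992, -0.0]
force: [-2.7, -0.2, 6.3]
grip_width: 0.131
grasp_force: 78.4
```

Call:
{"op": "move_arm", "data": {"increments": [{"xyz":[0,0,-0.08],"twist":[0,0,0],"claw":0},{"xyz":[0,0,-0.12],"twist":[0,0,0],"claw":0},{"xyz":[0,0,-0.13],"twist":[0,0,0],"claw":0},{"xyz":[0,0,-0.13],"twist":[0,0,0],"claw":0},{"xyz":[0,0,-0.105],"twist":[0,0,0],"claw":0},{"xyz":[-0.0412,0.086,0],"twist":[0,0,0],"claw":0},{"xyz":[-0.0825,0.172,0],"twist":[0,0,0],"claw":0},{"xyz":[-0.0825,0.172,0],"twist":[0,0,0],"claw":0},{"xyz":[-0.0825,0.172,0],"twist":[0,0,0],"claw":0},{"xyz":[-0.0825,0.172,0],"twist":[0,0,0],"claw":0}]}}

```text
time: 29.13
eef_pos: [0.5054, -0.1998, 0.1632]
ee_rot: [-0.0, -0.128, 0.992, 0.001]
force: [0.6, -0.0, -0.8]
grip_width: 0.124
grasp_force: 78.3
```

Call:
{"op": "move_arm", "data": {"increments": [{"xyz":[-0.0825,0.172,0],"twist":[0,0,0],"claw":0},{"xyz":[-0.0825,0.172,0],"twist":[0,0,0],"claw":0},{"xyz":[-0.0825,0.172,0],"twist":[0,0,0],"claw":0},{"xyz":[-0.0825,0.172,0],"twist":[0,0,0],"claw":0},{"xyz":[-0.0825,0.172,0],"twist":[0,0,0],"claw":0},{"xyz":[-0.0825,0.172,0],"twist":[0,0,0],"claw":0},{"xyz":[-0.0825,0.172,0],"twist":[0,0,0],"claw":0},{"xyz":[-0.0825,0.172,0],"twist":[0,0,0],"claw":0},{"xyz":[-0.0825,0.172,0],"twist":[0,0,0],"claw":0},{"xyz":[-0.0825,0.172,0],"twist":[0,0,0],"claw":0}]}}

```text
time: 29.97
eef_pos: [0.5772, 0.175, 0.1631]
ee_rot: [-0.001, -0.128, 0.992, 0.0]
force: [0.8, -0.1, -0.9]
grip_width: 0.123
grasp_force: 78.3
```

Call:
{"op": "move_arm", "data": {"increments": [{"xyz":[-0.0825,0.172,0],"twist":[0,0,0],"claw":0},{"xyz":[-0.041,0.087,0],"twist":[0,0,0],"claw":0},{"xyz":[0,0,0],"twist":[0,0,0.0197],"claw":0},{"xyz":[0,0,0],"twist":[0,0,0.0197],"claw":0},{"xyz":[0,0,0],"twist":[0,0,0.0197],"claw":0},{"xyz":[0,0,0],"twist":[0,0,0],"claw":0},{"xyz":[0,0,0],"twist":[0,0,0],"claw":0},{"xyz":[0,0,0],"twist":[0,0,0],"claw":0},{"xyz":[0,0,0],"twist":[0,0,0],"claw":0},{"xyz":[0,0,0],"twist":[0,0,0],"claw":0}]}}

```text
time: 30.8
eef_pos: [0.5887, 0.229, 0.1642]
ee_rot: [-0.0, 0.057, 0.998, 0.0]
force: [-0.4, -0.0, -1.1]
grip_width: 0.128
grasp_force: 78.4
```

```bash
python3 - <<'E'
from h import *
delta([.5889,.2288,.165],173.45);o,R=tool();print(o['torque'])
im,d=capture("wrist");p=camera_params("wrist");np.savez("pics/w13.npz",im=im,d=d,**p)
zc=o['eef_pos'][2]+.010
hs=hole(p,d,zc)
b=ball(p,im,d)
D=cloud(p,d);print("handle z",np.nanmedian(D[135:150,310:324,2]),np.nanmedian(D[185:200,310:324,2]))
for h in hs:
    e=onplane(p,[h[:2]],zc)[0]; print("ball-eye mm",(R.T@((b*1e-3-e)*[1,1,0])*1e3).round(2),"eye-tcp mm",(R.T@(e-o['eef_pos'])*1e3).round(1))
E
```

```text
t 30.8 pos [588.7 229.  164.2] yaw 173.5 down [-2.e-04  1.e-04 -1.e+00] F [-0.4 -0.  -1.1] grip 0.128 78.4
units [-0.0012 -0.0007 -0.0038] ('twz', np.float64(0.0001))
[0.00445319 0.02977256 0.02068359]
hole px [316.4  92.7] axes [34.  35.5] world mm [513.75 237.51 174.24]
ball px 307.0 44.0 r 13.0 world [492.1  235.93 140.7 ]
handle z 0.17530052338747848 0.17517775192977394
ball-eye mm [21.33 -4.02  0.  ] eye-tcp mm [ 75.4   0.  -10. ]
```

Call:
{"op": "move_arm", "data": {"increments": [{"xyz":[0.054,-0.019,0],"twist":[0,0,0],"claw":0},{"xyz":[0.0545,0,0],"twist":[0,0,0],"claw":0},{"xyz":[0,0,0.03],"twist":[0,0,0],"claw":0},{"xyz":[0,0,0.035],"twist":[0,0,0],"claw":0},{"xyz":[0,0,0.03],"twist":[0,0,0],"claw":0},{"xyz":[0,0,0.02],"twist":[0,0,0],"claw":0},{"xyz":[0,0,0],"twist":[0,0,0],"claw":0},{"xyz":[0,0,0],"twist":[0,0,0],"claw":0},{"xyz":[0,0,0],"twist":[0,0,0],"claw":0},{"xyz":[0,0,0],"twist":[0,0,0],"claw":0}]}}

```text
time: 31.68
eef_pos: [0.5671, 0.2279, 0.1417]
ee_rot: [0.0, 0.057, 0.998, 0.0]
force: [-0.3, 0.9, -1.4]
grip_width: 0.13
grasp_force: 78.4
```

```bash
python3 - <<'E'
from h import *
f=np.load("pics/w9.npz");pp={k:f[k] for k in('intrinsics','distortion','world_from_camera')};conc(pp,f['d'],f['im'],.1514)
delta([.5666,.2282,.141],173.45);o,R=tool()
im,d=capture("wrist");p=camera_params("wrist");np.savez("pics/w14.npz",im=im,d=d,**p)
conc(p,d,im,o['eef_pos'][2]+.010)
E
```

```text
hole 315.7 93.1 ball 314.3 93.1 r 14.3 n 577 tool mm [ 0.38 -0.55 -0.  ]
t 31.68 pos [567.1 227.9 141.7] yaw 173.45 down [ 6.e-04  2.e-04 -1.e+00] F [-0.3  0.9 -1.4] grip 0.13 78.4
units [0.0028 0.0014 0.0036] ('twz', np.float64(-0.0))
hole 316.2 92.6 ball 316.9 93.1 r 14.1 n 554 tool mm [ 0.24  0.25 -0.  ]
```

Call:
{"op": "move_arm", "data": {"increments": [{"xyz":[0.0018,0.0012,0.018],"twist":[0,0,0],"claw":0},{"xyz":[0,0,0.0175],"twist":[0,0,0],"claw":0},{"xyz":[0,0,0.0175],"twist":[0,0,0],"claw":0},{"xyz":[-0.0055,0,0.0103],"twist":[0,0,0],"claw":0},{"xyz":[-0.0055,0,0.0103],"twist":[0,0,0],"claw":0},{"xyz":[-0.0055,0,0.0103],"twist":[0,0,0],"claw":0},{"xyz":[0,0,0],"twist":[0,0,0],"claw":0},{"xyz":[0,0,0],"twist":[0,0,0],"claw":0},{"xyz":[0,0,0],"twist":[0,0,0],"claw":0},{"xyz":[0,0,0],"twist":[0,0,0],"claw":0}]}}

```text
time: 32.57
eef_pos: [0.5698, 0.2277, 0.1248]
ee_rot: [0.0, 0.057, 0.998, 0.0]
force: [-0.3, -0.3, -1.4]
grip_width: 0.127
grasp_force: 78.4
```

Call:
{"op": "move_arm", "data": {"increments": [{"xyz":[-0.0055,0,0.0103],"twist":[0,0,0],"claw":0},{"xyz":[-0.0055,0,0.0103],"twist":[0,0,0],"claw":0},{"xyz":[-0.0055,0,0.0103],"twist":[0,0,0],"claw":0},{"xyz":[-0.0036,0,0.0083],"twist":[0,0,0],"claw":0},{"xyz":[-0.0036,0,0.0083],"twist":[0,0,0],"claw":0},{"xyz":[-0.0039,0,0.015],"twist":[0,0,0],"claw":0},{"xyz":[-0.0018,0,0.02],"twist":[0,0,0],"claw":0},{"xyz":[0,0,0.02],"twist":[0,0,0],"claw":0},{"xyz":[0,0,0],"twist":[0,0,0],"claw":0},{"xyz":[0,0,0],"twist":[0,0,0],"claw":0}]}}

```text
time: 33.4
eef_pos: [0.5751, 0.2269, 0.1034]
ee_rot: [-0.001, 0.057, 0.998, -0.0]
force: [-0.3, -0.2, -1.4]
grip_width: 0.127
grasp_force: 78.4
```

```bash
python3 - <<'E'
from h import *
delta([.576,.2269,.072],173.45);o,R=tool();print(o['torque'])
im,d=capture("wrist");p=camera_params("wrist");np.savez("pics/w15.npz",im=im,d=d,**p)
D=cloud(p,d);print("plate right/left z",np.nanmedian(D[88:95,337:347,2]),np.nanmedian(D[88:95,287:297,2]),"handle z",np.nanmedian(D[135:150,310:324,2]),np.nanmedian(D[185:200,310:324,2]))
Z=D[...,2]; print([(v,np.where((Z[v,270:370]>.125))[0].size) for v in(40,50,60,80)])
E
```

```text
t 33.4 pos [575.1 226.9 103.4] yaw 173.45 down [-1.1e-03 -3.0e-04 -1.0e+00] F [-0.3 -0.2 -1.4] grip 0.127 78.4
units [-0.0044  0.0006  0.1571] ('twz', np.float64(0.0))
[-0.02676774  0.00913771  0.01594775]
plate right/left z 0.11483712853685134 0.1152340807218734 handle z 0.11488262715423088 0.11469043605462277
[(40, 16), (50, 33), (60, 35), (80, 26)]
```

Call:
{"op": "move_arm", "data": {"increments": [{"xyz":[-0.0035,0,0.03],"twist":[0,0,0],"claw":0},{"xyz":[0,0,0.035],"twist":[0,0,0],"claw":0},{"xyz":[0,0,0.035],"twist":[0,0,0],"claw":0},{"xyz":[0,0,0.02],"twist":[0,0,0],"claw":0},{"xyz":[0,0,0.01],"twist":[0,0,0],"claw":0},{"xyz":[0,0,0.005],"twist":[0,0,0],"claw":0},{"xyz":[0,0,0.005],"twist":[0,0,0],"claw":0},{"xyz":[0,0,0.005],"twist":[0,0,0],"claw":0},{"xyz":[0,0,0],"twist":[0,0,0],"claw":0},{"xyz":[0,0,0],"twist":[0,0,0],"claw":0}]}}

```text
time: 34.28
eef_pos: [0.5764, 0.227, 0.0753]
ee_rot: [0.0, 0.057, 0.998, 0.0]
force: [-0.6, 0.3, -0.8]
grip_width: 0.127
grasp_force: 78.4
```

Call:
{"op": "move_arm", "data": {"increments": [{"xyz":[0,0,0.003],"twist":[0,0,0],"claw":0},{"xyz":[0,0,0.003],"twist":[0,0,0],"claw":0},{"xyz":[0,0,0],"twist":[0,0,0],"claw":0},{"xyz":[0,0,0],"twist":[0,0,0],"claw":0},{"xyz":[0,0,0],"twist":[0,0,0],"claw":0},{"xyz":[0,0,0],"twist":[0,0,0],"claw":0},{"xyz":[0,0,0],"twist":[0,0,0],"claw":0},{"xyz":[0,0,0],"twist":[0,0,0],"claw":0},{"xyz":[0,0,0],"twist":[0,0,0],"claw":0},{"xyz":[0,0,0],"twist":[0,0,0],"claw":0}]}}

```text
time: 35.12
eef_pos: [0.5762, 0.227, 0.0739]
ee_rot: [0.0, 0.057, 0.998, 0.0]
force: [-0.4, 0.4, -0.3]
grip_width: 0.123
grasp_force: 78.4
```

Call:
{"op": "move_arm", "data": {"increments": [{"xyz":[0,0,0.004],"twist":[0,0,0],"claw":0},{"xyz":[0,0,0.004],"twist":[0,0,0],"claw":0},{"xyz":[0,0,0.003],"twist":[0,0,0],"claw":0},{"xyz":[0,0,0.002],"twist":[0,0,0],"claw":0},{"xyz":[0,0,0],"twist":[0,0,0],"claw":0},{"xyz":[0,0,0],"twist":[0,0,0],"claw":0},{"xyz":[0,0,0],"twist":[0,0,0],"claw":0},{"xyz":[0,0,0],"twist":[0,0,0],"claw":0},{"xyz":[0,0,0],"twist":[0,0,0],"claw":0},{"xyz":[0,0,0],"twist":[0,0,0],"claw":0}]}}

```text
time: 35.95
eef_pos: [0.5761, 0.2271, 0.0722]
ee_rot: [-0.0, 0.057, 0.998, -0.0]
force: [-3.5, -1.4, 5.1]
grip_width: 0.127
grasp_force: 79.0
```

Call:
{"op": "move_arm", "data": {"increments": [{"xyz":[0,0,0],"twist":[0,0,0],"claw":0.4},{"xyz":[0,0,0],"twist":[0,0,0],"claw":0.4},{"xyz":[0,0,0],"twist":[0,0,0],"claw":0.4},{"xyz":[0,0,-0.04],"twist":[0,0,0],"claw":0.4},{"xyz":[0,0,-0.12],"twist":[0,0,0],"claw":0.4},{"xyz":[0,0,-0.14],"twist":[0,0,0],"claw":0.4},{"xyz":[0,0,-0.14],"twist":[0,0,0],"claw":0.4},{"xyz":[0,0,-0.12],"twist":[0,0,0],"claw":0.4},{"xyz":[0,0,0],"twist":[0,0,0],"claw":0.4},{"xyz":[0,0,0],"twist":[0,0,0],"claw":0.4}]}}

```text
time: 36.78
eef_pos: [0.5776, 0.2273, 0.1863]
ee_rot: [0.002, 0.057, 0.998, 0.001]
force: [-0.5, 0.1, 0.0]
grip_width: 0.399
grasp_force: 0.0
```

```bash
python3 - <<'E'
from h import *
delta([.5889,.2288,.19],173.45)
im,d=capture("wrist");s,_=capture("scene")
cv2.imwrite("pics/fin.png",np.hstack([cv2.resize(im[:,:,::-1],(480,300)),cv2.resize(s[170:320,210:360,::-1],(300,300),interpolation=cv2.INTER_CUBIC)]))
E
```

```text
t 36.78 pos [577.6 227.3 186.3] yaw 173.45 down [ 0.0048  0.0014 -1.    ] F [-0.5  0.1  0. ] grip 0.399 0.0
units [-0.0555  0.0137 -0.0184] ('twz', np.float64(0.0))
```

View pics/fin.png

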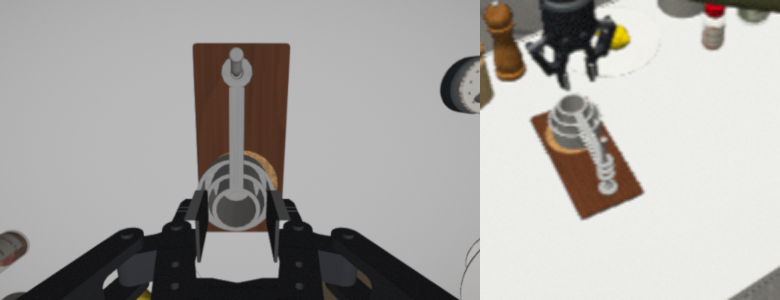

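All three cups stand nested, rims concentric at (236,205), with their handles stacked over the hook at (236,65). The gripper is clear.

```bash
python3 -c "
from h import *
print(job_done())"
```

```text
the job is handed in; nothing more can be done
None
```

The three cups are nested on the stand, largest first, with their eyes over the hook and handles in line with the base; each was held until it stood, and I handed the job in at about 37 s, with no verdict returned.

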